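Clamp the pressing mould shut under the upright F-clamp

TASK

Press the mould: push the clamp's sliding jaw down its bar, steadily and not hard, until its foot meets the sprung lid and the jaw tilts up and bites firmly on the bar. Then screw the handle tight (clockwise seen from above) until the lid is level with the mould's rim, neither standing clearly proud nor jammed down to its stop. Let go, with the mould still standing in its place and the bowl, jar and spatula left alone.

Things in the scene. Friction and masses are not known exactly. Their poses are not given: they have to be found in the camera images.
- clamp: upright F-clamp fixed to the counter. Dark steel base plate 220 x 130 x 12 mm; origin at the centre of its underside, z up, its yaw is the press's yaw. At x = +70 mm a steel bar 22 (x) x 8 (y) mm stands up to z = 220 mm; the jaw reaches from it 100 mm towards -x, over the mould. The jaw binds when tilted: it stays at any height; pushed down at its free end it only jams
- wings: the jaw's two flat dark steel finger wings, beside the bar along the clamp's +y and -y: push here, straight down. Origin on the bar's axis, midway up the collar. It slides with 4 to 10 N; with the foot on the lid the wings sink some 9 mm more at hardly any force while the jaw swings up, then it bites and the force climbs 10 N per mm. It bites firmly at about 16 N; over 20 N is too hard
- wings_top (a point): on the bar's axis at the height of the wings' upper faces (top of the 50 mm high collar). Each wing is 34 mm along the clamp's x and spans 6 to 45 mm from here along the clamp's +y or -y. The bar stands up through this point to z = 220 mm: straddle it, fingers closing along the clamp's y, about 50 mm apart inside
- knob (a point): centre of the wooden bar handle on top of the screw: 56 mm long along its own x, 14 mm wide along its own y (the way to grip it), 22 mm high, about 40 mm above the jaw's arm; z points up along the screw, 100 mm from the bar's axis. The screw turns with it
- foot: steel foot disc, 28 mm across and 6 mm thick, at the lower end of the screw, turning with it; origin at the centre of its underside, the face that presses on the lid
- lid_top (a point): centre of the upper face of the mould's sprung lid, a steel plate 86 x 86 mm. Free, it stands 4 mm above the rim; springs push it up with 5 N per mm; its stop is 7 mm down from there
- rim (a point): centre of the mouth of the mould at the height of its rim, 75 mm above the mould's underside
- mould: square aluminium mould, 100 x 100 x 75 mm with 5 mm walls, 0.5 to 1 kg, standing loose on the base plate under the foot; origin at the centre of its underside, z up
- slide (a joint): how far the jaw has slid down the bar, m: 0 at the top, 0.075 at the bottom stop; the foot meets the lid near 0.05
- tilt (a joint): tilt of the jaw on the bar, rad: about -0.045 with its free end hanging, 0.045 to 0.07 when the foot has lifted its free end and the jaw bites on the bar (it gives a little more as the screw is tightened)
- screw (a joint): turn of the screw, rad: 0 at the start, grows clockwise seen from above, at most 10; each radian drives the foot down 1.6 mm; it stays where it is left
- lid (a joint): how far the lid is pressed down, m: 0 free, 0.004 level with the rim (20 N), 0.007 at its stop
- bowl_mid (a point): blue ceramic bowl, 120 mm across, 65 mm high, a bystander; point on its axis 30 mm up
- jar_mid (a point): amber glass jar with a steel cap, 70 mm across, 110 mm high, a bystander; point on its axis half-way up
- spatula: kitchen spatula with a wooden handle lying on the counter, a bystander

How it is judged:
By the outcome, as a careful person would: the job done as asked, in the order asked, and still so for the second after the job is handed in, with the robot touching nothing.
It also fails if it takes over 72 s, if anything falls off the work surface, if the arm or the gripper's body presses on something with over 40 N, if the wrist force passes 120 N, or if a joint passes its speed limit or range.

ROBOT

A 6-joint arm with a two-finger parallel gripper is mounted at the origin on the work surface. World frame = base frame: x ahead of the robot, y to its left, z up, the work surface at z = 0. Lengths are in mm, angles in rad, forces in N, time in s.
With the tool pointing down it reaches from about 275 to 1000 mm from the base axis. Payload 8.4 kg.
Tool frame: the origin (TCP) lies midway between the tips of the shut fingers; the grasp point (between the pads) lies 19 mm behind it; z points along the fingers, x is the direction in which the jaws open and shut, and the axes are right-handed (so a half turn about z gives the same grasp; the last joint's range is limited). The gripper opens to 85 mm and grips with 20 to 120 N. Pads are 22 mm wide; open, the fingers measure 114 mm over their backs; the gripper's body (76 mm by 85 mm) begins 54 mm behind the grasp point. The pads swing forward as they close: fully open they stand 13 mm farther back than shut.
Start: joints at [1.347, 0.353, 1.633, -0, 1.155, -0.002], TCP at [137.489, 609.692, 231.281] pointing down, gripper open.
Joint ranges: [-2.63, 2.63], [-0.92, 2.1], [0.06, 2.66], [-1.3, 4.44], [0, 2.69], [-3.02, 3.02]. Speed limits (rad/s): [2.22, 2.22, 2.79, 3.14, 3.14, 3.14].

INTERFACE

Orientations are given as [roll, pitch, yaw] about the fixed x, y, z axes, in that order (R = Rz(yaw) Ry(pitch) Rx(roll)).
In Python, from rig import sense, grab_frame, camera_model, job gives the robot as it stands.
- The arm moves only by the tool arm_command, never from a script. Its argument "plan" is a list of rows, each an object with "translation": the shift along the tool's x, y, z in cm, a list of three; "twist": the turn about the tool's z in rad; "gripper": the opening, from 0 (shut) to 1 (fully open). A call has exactly 5 rows; each row is the pose to reach, as a shift and turn from the pose measured when the call began, along the tool's axes at that moment; what a row does not reach only later rows make up. A row lasts 1/12 s, in which the tool goes at most 41.7 mm and 7.16 degrees, less where a joint would pass 70% of its speed; a pose out of reach is approached as far as the arm can. A call with a gripper value outside its range is refused whole. The fingers move at their own pace and stop on an object; "squeeze" is the grip in N (left out, the last holds). Time passes only in rows, so rows that repeat a pose let the fingers close, or fill a call up. It gives the time, the measured TCP pose, the force and the opening at its end, in the units of the state.
- sense(): the state, without advancing time (a new reading comes with each control period).
- grab_frame(name): name is "scene" or "top" or "wrist"; returns the picture (420x560x3 uint8, blue, green, red); there is no depth.
- camera_model(name): a dict with "fx", "fy", "cx", "cy" (pixels), "dist_coeffs" ([k1, k2, p1, p2, k3] as OpenCV has them; the pictures are not rectified), "pose" (4x4, takes a point from camera to world coordinates). Camera axes: x right, y down, z forward; pixel columns grow to the right and rows downward; lengths in mm; the calibration is good to about 2 mm. A picture is of the moment at which its call begins: read the wrist's pose just before it. camera_model takes no time and is no camera call; for the wrist camera it gives the pose at the moment of the call.
- job.sign_off(): hands the job in, once; it reports no verdict.
The state is a dict: "clock": time; "qpos": joint angles; "qvel": joint speeds; "joint_efforts": joint torques, N m; "eef_pos": TCP position; "tcp_rot": TCP orientation; "contact_force": force on the tool from outside, world axes, zero at the start; "wrist_torque": the same for the moment, N m; "opening": opening from 0.0 (shut) to 1.0 (fully open).
Only numpy, scipy, OpenCV 4.12 (cv2) and the standard library are available. Lean on these libraries where they do the work, as an engineer would, in place of code of your own. Each camera call takes 0.05 s, during which the arm holds its last target.

## Working session

There is one attempt and no reset: what is moved stays moved. The work goes in short steps, Python scripts to look and compute and a tool call to move; the robot and the scene stay as the last step left them, time stands still between calls to the robot, and variables do not carry over. Pictures are saved under pics/ and viewed, and the job is handed in when it is done.

Besides the shell and the picture viewer there is one more tool, called after ">>>" as name(argument=value, ...), one argument or row to a line, values as JSON. arm_command: Moves the arm, as the interface text tells. Its arguments: {"type":"object","properties":{"plan":{"type":"array","items":{"type":"object","properties":{"translation":{"type":"array","items":{"type":"number"}},"twist":{"type":"number"},"gripper":{"type":"number"}}}},"squeeze":{"type":"number"}},"required":["plan"]}

```bash
ls; mkdir -p pics; cat > h.py <<'E'
import numpy as np, cv2
from rig import sense, grab_frame, camera_model, job
def snap(n,f):
    m=camera_model(n); im=grab_frame(n); cv2.imwrite('pics/'+f+'.png',im); return m,im
def ray(m,u,v):
    K=np.array([[m['fx'],0,m['cx']],[0,m['fy'],m['cy']],[0,0,1.]]);d=np.array(m['dist_coeffs'],float)
    p=cv2.undistortPoints(np.array([[[u,v]]],float),K,d)[0,0]
    T=np.array(m['pose']);return T[:3,3],T[:3,:3]@np.array([p[0],p[1],1])
def atz(m,u,v,z):
    o,r=ray(m,u,v);return o+r*(z-o[2])/r[2]
def proj(m,P):
    K=np.array([[m['fx'],0,m['cx']],[0,m['fy'],m['cy']],[0,0,1.]]);d=np.array(m['dist_coeffs'],float)
    T=np.linalg.inv(np.array(m['pose']));rv=cv2.Rodrigues(T[:3,:3])[0]
    return cv2.projectPoints(np.array(P,float).reshape(-1,1,3),rv,T[:3,3],K,d)[0][:,0]
E
python3 - <<'E'
from h import *
s=sense();print({k:np.round(v,3).tolist() for k,v in s.items()})
for n in ['scene','top','wrist']:
    m,_=snap(n,n+'0');print(n,np.round(m['pose'],2).tolist(),m['fx'],m['dist_coeffs'])
E
```

```text
pics
{'clock': 0.0, 'qpos': [1.347, 0.354, 1.634, 0.0, 1.155, -0.002], 'qvel': [-0.001, -0.001, 0.001, -0.0, -0.001, -0.0], 'joint_efforts': [0.001, -60.527, -34.206, 0.0, 0.01, -0.0], 'eef_pos': [137.377, 609.218, 230.567], 'tcp_rot': [-3.142, 0.001, 1.349], 'contact_force': [0.046, 1.117, 0.567], 'wrist_torque': [-0.034, -0.028, 0.019], 'opening': 1.0}
scene [[-0.71, 0.55, -0.43, 1251.84], [0.7, 0.55, -0.45, 657.22], [-0.01, -0.62, -0.78, 1283.38], [0.0, 0.0, 0.0, 1.0]] 518.1465802257799 [-0.09311376  0.          0.          0.          0.        ]
top [[-0.01, -0.99, 0.14, 448.39], [-1.0, 0.01, 0.0, 4.46], [-0.0, -0.14, -0.99, 1233.66], [0.0, 0.0, 0.0, 1.0]] 431.0831182845743 [-0.08591947  0.          0.          0.          0.        ]
wrist [[0.22, 0.92, 0.31, 56.96], [0.98, -0.21, -0.07, 626.83], [-0.0, 0.32, -0.95, 373.82], [0.0, 0.0, 0.0, 1.0]] 318.73355519206547 [-0.02131731  0.          0.          0.          0.        ]
```

View pics/scene0.png

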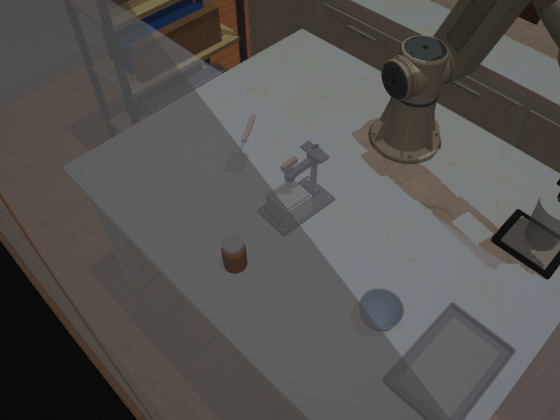

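View pics/top0.png

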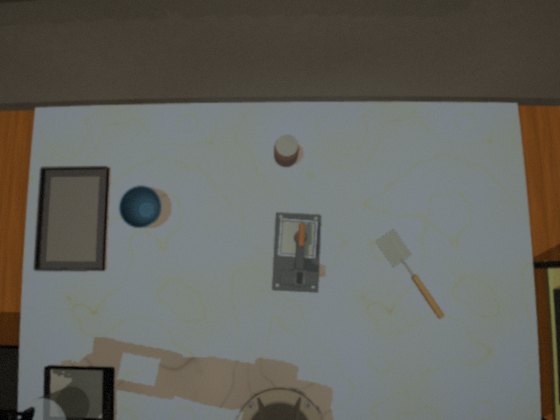

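View pics/wrist0.png

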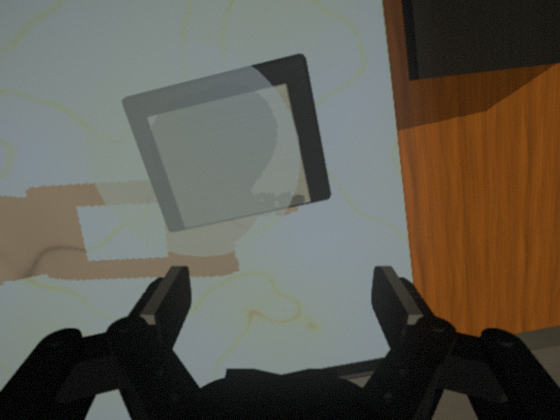

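The clamp is at top pixel (297,252), with its bar toward the robot (299,278) and the knob at (302,234). The bowl, jar and spatula are well clear. I'll zoom in next.

```bash
python3 - <<'E'
from h import *
a=cv2.imread('pics/top0.png')[200:305,255:345];b=cv2.imread('pics/scene0.png')[135:240,250:345]
g=lambda x:cv2.resize(cv2.convertScaleAbs(x,alpha=1.5),(390,440),interpolation=cv2.INTER_CUBIC)
cv2.imwrite('pics/z0.png',np.hstack([g(a),g(b)]))
m=camera_model('top')
for p in [(276.5,213.5),(321,215),(318.5,291),(273,290)]: print(np.round(atz(m,*p,12),1))
E
```

```text
[6.066e+02 3.000e-01 1.200e+01]
[ 601.  -126.8   12. ]
[ 386.9 -114.9   12. ]
[391.1  12.3  12. ]
```

View pics/z0.png

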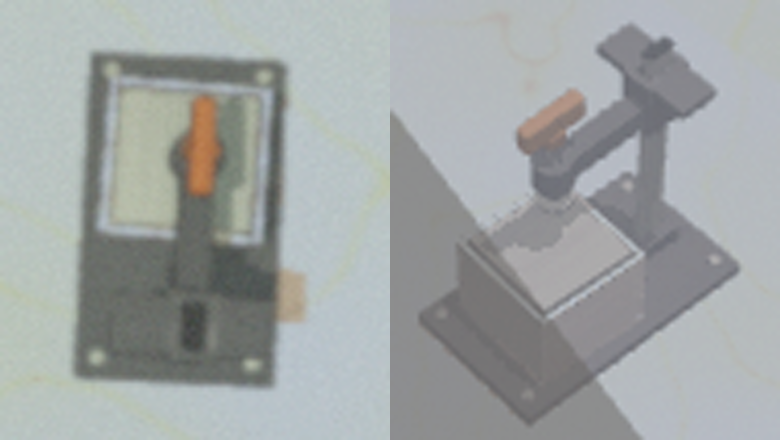

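```bash
cat >> h.py <<'E'
from scipy.spatial.transform import Rotation as Ro
def go(x,y,z,yaw=None):
    s=sense();R=Ro.from_euler('xyz',s['tcp_rot']).as_matrix();d=R.T@(np.array([x,y,z])-s['eef_pos'])/10
    tw=0 if yaw is None else (s['tcp_rot'][2]-yaw+np.pi)%(2*np.pi)-np.pi
    print('shift cm',np.round(d,2),'twist',round(tw,3),'t',s['clock'])
def st():
    s=sense();print({k:np.round(s[k],3).tolist() for k in ['clock','qpos','eef_pos','tcp_rot','contact_force','wrist_torque','opening']})
E
python3 -c "
from h import *
go(420,-53,340,1.515)"
```

```text
shift cm [-58.41  42.13 -10.87] twist -0.166 t 0.15
```

>>> arm_command(
  plan=[
    {"translation": [-58.4,42.1,-10.9],"twist": -0.166,"gripper": 1},
    {"translation": [-58.4,42.1,-10.9],"twist": -0.166,"gripper": 1},
    {"translation": [-58.4,42.1,-10.9],"twist": -0.166,"gripper": 1},
    {"translation": [-58.4,42.1,-10.9],"twist": -0.166,"gripper": 1},
    {"translation": [-58.4,42.1,-10.9],"twist": -0.166,"gripper": 1},
  ],
)

```text
clock: 0.57
eef_pos: [218.4, 418.2, 262.4]
tcp_rot: [-3.141, 0.002, 1.516]
contact_force: [0.3, -0.6, 0.1]
opening: 1.001
```

```bash
python3 -c "
from h import *
st();go(420,-53,340,1.515)"
```

```text
{'clock': 0.567, 'qpos': [1.087, 0.079, 1.912, -0.0, 1.152, -0.429], 'eef_pos': [218.363, 418.237, 262.375], 'tcp_rot': [-3.141, 0.002, 1.516], 'contact_force': [0.294, -0.641, 0.083], 'wrist_torque': [-0.007, -0.048, -0.039], 'opening': 1.001}
shift cm [-45.95  22.73  -7.7 ] twist 0.001 t 0.5667
```

>>> arm_command(
  plan=[
    {"translation": [-46,22.7,-7.7],"twist": 0,"gripper": 1},
    {"translation": [-46,22.7,-7.7],"twist": 0,"gripper": 1},
    {"translation": [-46,22.7,-7.7],"twist": 0,"gripper": 1},
    {"translation": [-46,22.7,-7.7],"twist": 0,"gripper": 1},
    {"translation": [-46,22.7,-7.7],"twist": 0,"gripper": 1},
  ],
)

```text
clock: 0.98
eef_pos: [298.8, 228.7, 293.8]
tcp_rot: [3.142, 0.001, 1.516]
contact_force: [1.7, -0.1, 0.2]
opening: 1.003
```

```bash
python3 -c "
from h import *
st();go(420,-53,340,1.515)"
```

```text
{'clock': 0.983, 'qpos': [0.65, -0.122, 2.036, -0.001, 1.229, -0.866], 'eef_pos': [298.848, 228.72, 293.823], 'tcp_rot': [3.142, 0.001, 1.516], 'contact_force': [1.688, -0.113, 0.194], 'wrist_torque': [0.021, 0.001, 0.021], 'opening': 1.003}
shift cm [-27.48  13.63  -4.58] twist 0.001 t 0.9833
```

>>> arm_command(
  plan=[
    {"translation": [-27.5,13.6,-4.6],"twist": 0,"gripper": 1},
    {"translation": [-27.5,13.6,-4.6],"twist": 0,"gripper": 1},
    {"translation": [-27.5,13.6,-4.6],"twist": 0,"gripper": 1},
    {"translation": [-27.5,13.6,-4.6],"twist": 0,"gripper": 1},
    {"translation": [-27.5,13.6,-4.6],"twist": 0,"gripper": 1},
  ],
)

```text
clock: 1.4
eef_pos: [379.6, 39.0, 325.2]
tcp_rot: [3.141, 0.001, 1.516]
contact_force: [1.7, 0.6, -0.1]
opening: 1.0
```

```bash
python3 -c "
from h import *
st();go(420,-53,340,1.515)"
```

```text
{'clock': 1.4, 'qpos': [0.1, -0.14, 1.982, -0.001, 1.299, -1.416], 'eef_pos': [379.599, 39.032, 325.211], 'tcp_rot': [3.141, 0.001, 1.516], 'contact_force': [1.688, 0.633, -0.103], 'wrist_torque': [-0.01, -0.03, 0.033], 'opening': 1.0}
shift cm [-8.97  4.54 -1.46] twist 0.001 t 1.4
```

>>> arm_command(
  plan=[
    {"translation": [-9,4.5,-1.5],"twist": 0,"gripper": 0.6},
    {"translation": [-9,4.5,-1.5],"twist": 0,"gripper": 0.6},
    {"translation": [-9,4.5,-1.5],"twist": 0,"gripper": 0.6},
    {"translation": [-9,4.5,-1.5],"twist": 0,"gripper": 0.6},
    {"translation": [-9,4.5,-1.5],"twist": 0,"gripper": 0.6},
  ],
)

```text
clock: 1.82
eef_pos: [419.6, -54.1, 340.1]
tcp_rot: [3.141, 0.001, 1.514]
contact_force: [-0.3, -0.4, -0.1]
opening: 0.6
```

```bash
python3 -c "
from h import *
st();snap('wrist','w1')"
```

```text
{'clock': 1.817, 'qpos': [-0.131, -0.074, 1.892, -0.001, 1.323, -1.644], 'eef_pos': [419.614, -54.117, 340.138], 'tcp_rot': [3.141, 0.001, 1.514], 'contact_force': [-0.319, -0.368, -0.144], 'wrist_torque': [0.029, -0.007, 0.071], 'opening': 0.6}
```

View pics/w1.png

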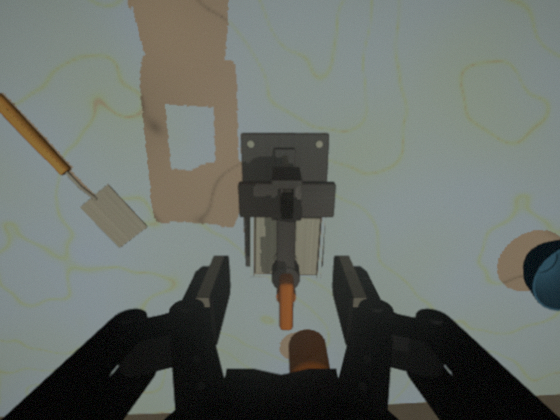

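```bash
python3 - <<'E'
from h import *
a=cv2.imread('pics/w1.png')[120:340,215:360]
cv2.imwrite('pics/z1.png',cv2.resize(cv2.convertScaleAbs(a,alpha=2.2),None,fx=2.7,fy=2.7,interpolation=cv2.INTER_CUBIC))
m=camera_model('wrist')
for p in [(241,133),(327.5,133)]: print('plate',np.round(atz(m,*p,12),1))
E
```

```text
plate [ 384.7 -110.5   12. ]
plate [391.6  15.   12. ]
```

View pics/z1.png

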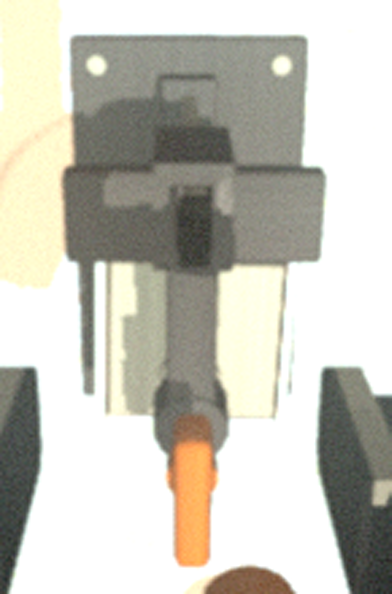

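```bash
python3 - <<'E'
from h import *
from scipy.optimize import least_squares
m=camera_model('wrist')
px=np.array([(66,168),(325,168),(324,260),(71,260)])/2.7+[215,120]-0.3
# clamp frame: robot side is +x ; image left = -y world = +y clamp (yaw~pi)
L=np.array([(17,45,0),(17,-45,0),(-17,-45,0),(-17,45,0.)])
def P(q,L):
    return Ro.from_euler('z',q[3]).apply(L)+q[:3]
f=lambda q:(proj(m,P(q,L))-px).ravel()
r=least_squares(f,[426,-53,200,3.086]);print(np.round(r.x,3),np.round(r.fun,1))
# bar top
for z in(12,220): print('bar base/top', np.round(proj(m,P([426.5,-53.4,z,3.086],np.array([(11,4,0),(11,-4,0),(-11,-4,0),(-11,4,0.)])))*2.7-np.array([215,120])*2.7,0).tolist())
for z in(215,225,235,240): 
  k=[atz(m,215+x/2.7,120+y/2.7,z) for x,y in[(194,440),(191,565)]];print(z,np.round(k,1).tolist(),np.linalg.norm(k[0]-k[1]))
E
```

```text
[430.146 -48.511 195.248   3.09 ] [ 0.1  0.2  0.7 -0.2 -0.7 -0.2 -0.1  0.2]
bar base/top [[173.0, 86.0], [188.0, 86.0], [187.0, 126.0], [173.0, 126.0]]
bar base/top [[169.0, 195.0], [194.0, 195.0], [194.0, 259.0], [169.0, 259.0]]
215 [[509.1, -53.3, 215.0], [564.1, -57.2, 215.0]] 55.166125597570115
225 [[502.7, -53.2, 225.0], [555.6, -56.9, 225.0]] 53.10894005683607
235 [[496.2, -53.0, 235.0], [547.2, -56.6, 235.0]] 51.051754516101866
240 [[493.0, -52.9, 240.0], [542.9, -56.4, 240.0]] 50.023161745734896
```

```bash
python3 - <<'E'
from h import *
go(428,-49,270,1.515)
# triangulate knob centre, bar top w/ scene+top
ms,mt=camera_model('scene'),camera_model('top')
s=lambda x,y:(250+x*95/390-0.3,135+y*105/440-0.3) 
s=lambda x,y:(250+(x-390)*95/390,135+y*105/440)
for z in(205,212,220): print(z,'bartop scene',np.round(atz(ms,*s(660,43),z),1),'wing corners',[np.round(atz(ms,*s(*c),z),1)[:2].tolist() for c in[(632,25),(598,47),(717,92),(680,115)]])
E
```

```text
shift cm [0.48 0.86 7.  ] twist 0.0 t 1.8667
205 bartop scene [414.1 -58.1 205. ] wing corners [[415.2, -84.8], [448.5, -86.8], [420.8, 3.1], [455.4, -0.5]]
212 bartop scene [419.5 -53.4 212. ] wing corners [[420.6, -80.0], [453.8, -82.0], [426.2, 7.3], [460.6, 3.7]]
220 bartop scene [425.8 -48.1 220. ] wing corners [[426.8, -74.5], [459.7, -76.4], [432.4, 12.2], [466.5, 8.6]]
```

>>> arm_command(
  plan=[
    {"translation": [0.5,0.9,7],"twist": 0,"gripper": 0.6},
    {"translation": [0.5,0.9,7],"twist": 0,"gripper": 0.6},
    {"translation": [0.5,0.9,7],"twist": 0,"gripper": 0.6},
    {"translation": [0.5,0.9,7],"twist": 0,"gripper": 0.6},
    {"translation": [0.5,0.9,7],"twist": 0,"gripper": 0.6},
  ],
)

```text
clock: 2.28
eef_pos: [428.7, -48.1, 271.3]
tcp_rot: [3.141, 0.001, 1.516]
contact_force: [-0.5, -0.1, 0.0]
opening: 0.599
```

```bash
python3 -c "
from h import *
st();snap('wrist','w2');m,i=snap('scene','s2')
cv2.imwrite('pics/z2.png',cv2.resize(cv2.convertScaleAbs(i[60:250,240:430],alpha=1.6),None,fx=3,fy=3,interpolation=cv2.INTER_CUBIC))"
```

```text
{'clock': 2.283, 'qpos': [-0.115, -0.001, 1.975, -0.001, 1.166, -1.631], 'eef_pos': [428.731, -48.104, 271.315], 'tcp_rot': [3.141, 0.001, 1.516], 'contact_force': [-0.546, -0.096, 0.004], 'wrist_torque': [-0.006, -0.041, 0.056], 'opening': 0.599}
```

View pics/w2.png

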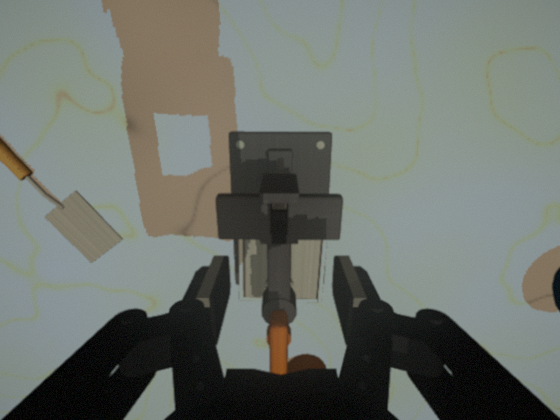

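View pics/z2.png

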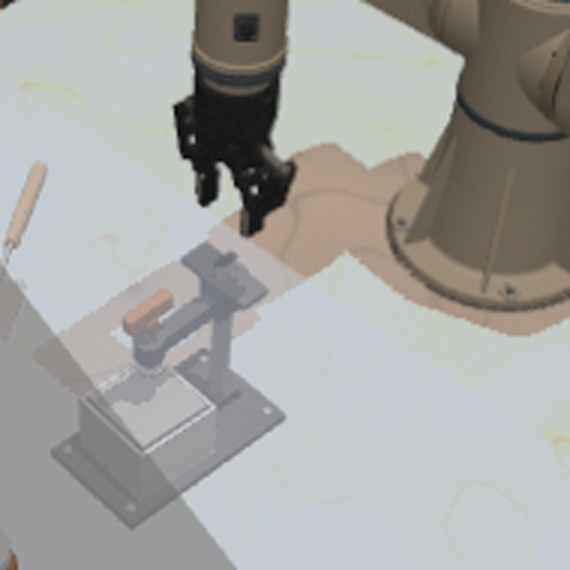

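```bash
python3 - <<'E'
from h import *
a=cv2.imread('pics/w2.png')[125:380,205:355]
cv2.imwrite('pics/z3.png',cv2.resize(cv2.convertScaleAbs(a,alpha=2.5),None,fx=2.35*1.5,fy=2.35,interpolation=cv2.INTER_CUBIC))
E
```

```text
(no output)
```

View pics/z3.png

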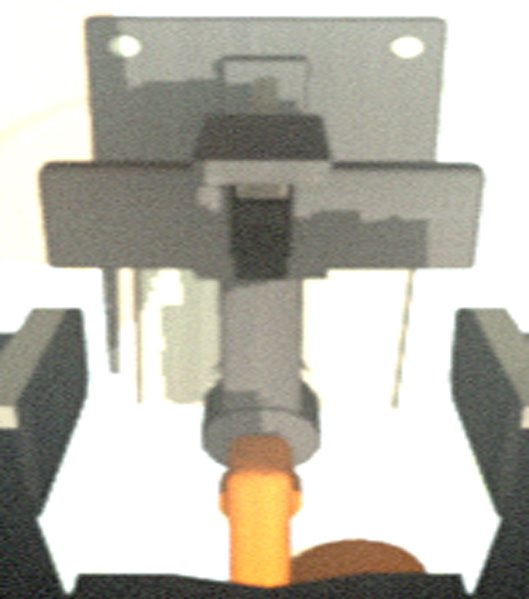

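```bash
python3 - <<'E'
from h import *
from scipy.optimize import least_squares
m=camera_model('wrist')
px=np.array([(41,164),(483,166),(478,267),(46,267)])/[3.525,2.35]+[205,125]-0.4
L=np.array([(17,45,0),(17,-45,0),(-17,-45,0),(-17,45,0.)])
P=lambda q,L:Ro.from_euler('z',q[3]).apply(L)+q[:3]
f=lambda q:(proj(m,P(q,L))-px).ravel()
r=least_squares(f,[426,-53,200,3.086]);print(np.round(r.x,3),np.round(r.fun,1))
px=lambda u,v:(u/3.525+205-.4,v/2.35+125-.4)
for n,u,v,z in [('pl',87,17,12),('pr',444,19,12),('hole',125,46,12),('hole',407,46,12),('barbot',260,187,195)]:
  print(n,np.round(atz(m,*px(u,v),z),1))
# bar top far edge: find z such that bar (front face x=+11)
q=r.x
for z in (195,205,212,220): print(z,[np.round((proj(m,P([q[0],q[1],z,q[3]],np.array([[d,0,0]])))[0]-[205,125]+.4)*[3.525,2.35]) for d in(11,-11)])
print('tcp px',proj(m,sense()['eef_pos']),'finger mid')
E
```

```text
[430.456 -50.884 198.829   3.084] [-0.7  0.1  0.7 -0.3 -0.9  0.3  0.8 -0.1]
pl [ 386.4 -111.4   12. ]
pr [394.3  14.1  12. ]
hole [402.4 -99.5  12. ]
hole [407.8   0.9  12. ]
barbot [421.9 -50.8 195. ]
195 [array([262., 180.]), array([262., 245.])]
205 [array([262., 190.]), array([262., 258.])]
212 [array([262., 198.]), array([261., 268.])]
220 [array([261., 208.]), array([261., 280.])]
tcp px [[282.46423638 266.78044608]] finger mid
```

```bash
python3 - <<'E'
from h import *
ms=camera_model('scene')
for z in (91,110,120,130,140,150,160,200,220,240): 
  p=proj(ms,[528.9,-56.3,z])[0]; print(z,np.round((p-[250,135])*[390/95,440/105]+[390,0]))
i=cv2.imread('pics/scene0.png')[150:225,260:325]
cv2.imwrite('pics/z4.png',cv2.resize(cv2.convertScaleAbs(i,alpha=1.7),None,fx=8,fy=8,interpolation=cv2.INTER_CUBIC))
E
```

```text
91 [549. 237.]
110 [549. 220.]
120 [549. 210.]
130 [549. 201.]
140 [549. 192.]
150 [549. 182.]
160 [549. 173.]
200 [549. 133.]
220 [549. 113.]
240 [549.  92.]
```

View pics/z4.png

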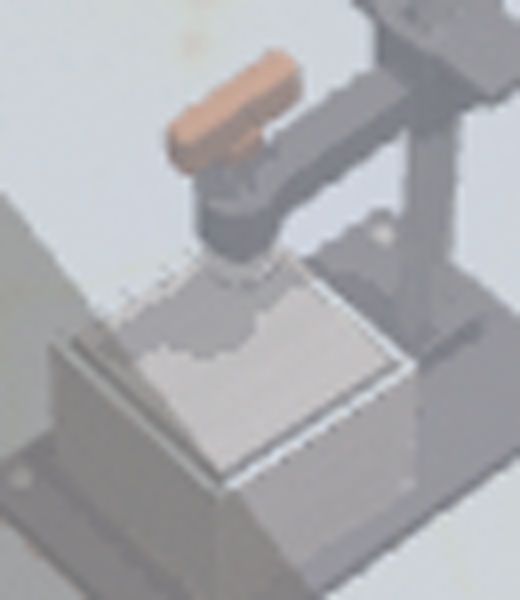

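```bash
python3 -c "
from h import *
go(429.5,-50.5,212,1.514)"
```

```text
shift cm [-0.19  0.02  5.98] twist 0.002 t 2.3833
```

>>> arm_command(
  plan=[
    {"translation": [-0.2,0,2.5],"twist": 0,"gripper": 0.45},
    {"translation": [-0.2,0,4],"twist": 0,"gripper": 0.45},
    {"translation": [-0.2,0,5],"twist": 0,"gripper": 0.45},
    {"translation": [-0.2,0,5.8],"twist": 0,"gripper": 0.45},
    {"translation": [-0.2,0,5.9],"twist": 0,"gripper": 0.45},
  ],
)

```text
clock: 2.8
eef_pos: [429.1, -50.5, 212.4]
tcp_rot: [3.14, 0.001, 1.516]
contact_force: [0.4, -0.3, 0.2]
opening: 0.453
```

```bash
python3 -c "
from h import *
st();snap('wrist','w3');m,i=snap('scene','s3')
cv2.imwrite('pics/z5.png',cv2.resize(cv2.convertScaleAbs(i[90:230,250:390],alpha=1.8),None,fx=4,fy=4,interpolation=cv2.INTER_CUBIC))"
```

```text
{'clock': 2.8, 'qpos': [-0.12, 0.068, 2.046, -0.001, 1.025, -1.635], 'eef_pos': [429.093, -50.517, 212.396], 'tcp_rot': [3.14, 0.001, 1.516], 'contact_force': [0.437, -0.348, 0.157], 'wrist_torque': [-0.001, -0.003, 0.002], 'opening': 0.453}
```

View pics/w3.png

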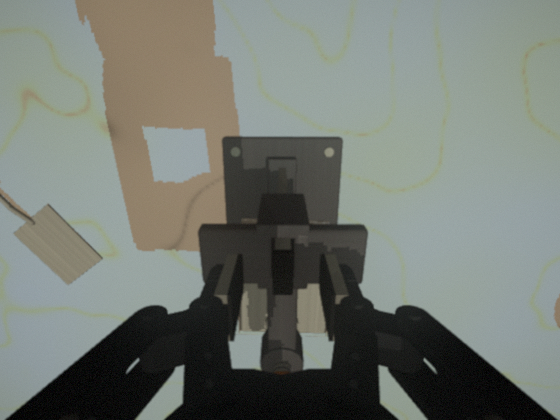

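View pics/z5.png

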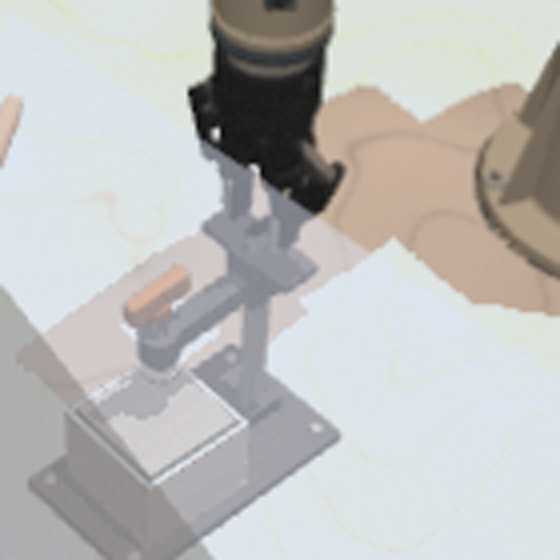

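>>> arm_command(
  plan=[
    {"translation": [0,0,0.3],"twist": 0,"gripper": 0.45},
    {"translation": [0,0,0.6],"twist": 0,"gripper": 0.45},
    {"translation": [0,0,0.9],"twist": 0,"gripper": 0.45},
    {"translation": [0,0,1.1],"twist": 0,"gripper": 0.45},
    {"translation": [0,0,1.3],"twist": 0,"gripper": 0.45},
  ],
)

```text
clock: 3.32
eef_pos: [429.7, -50.6, 200.2]
tcp_rot: [3.139, 0.001, 1.516]
contact_force: [-1.1, 0.3, 5.6]
opening: 0.454
```

>>> arm_command(
  plan=[
    {"translation": [0,0,0.1],"twist": 0,"gripper": 0.45},
    {"translation": [0,0,0.2],"twist": 0,"gripper": 0.45},
    {"translation": [0,0,0.3],"twist": 0,"gripper": 0.45},
    {"translation": [0,0,0.4],"twist": 0,"gripper": 0.45},
    {"translation": [0,0,0.5],"twist": 0,"gripper": 0.45},
  ],
)

```text
clock: 3.73
eef_pos: [429.7, -50.6, 195.6]
tcp_rot: [3.139, 0.001, 1.516]
contact_force: [-2.6, 0.5, 6.5]
opening: 0.443
```

>>> arm_command(
  plan=[
    {"translation": [0,0,0.2],"twist": 0,"gripper": 0.45},
    {"translation": [0,0,0.4],"twist": 0,"gripper": 0.45},
    {"translation": [0,0,0.6],"twist": 0,"gripper": 0.45},
    {"translation": [0,0,0.8],"twist": 0,"gripper": 0.45},
    {"translation": [0,0,1.0],"twist": 0,"gripper": 0.45},
  ],
)

```text
clock: 4.15
eef_pos: [429.8, -50.6, 185.9]
tcp_rot: [3.139, 0.001, 1.516]
contact_force: [-2.7, 0.1, 7.9]
opening: 0.451
```

>>> arm_command(
  plan=[
    {"translation": [0,0,0.2],"twist": 0,"gripper": 0.45},
    {"translation": [0,0,0.4],"twist": 0,"gripper": 0.45},
    {"translation": [0,0,0.6],"twist": 0,"gripper": 0.45},
    {"translation": [0,0,0.8],"twist": 0,"gripper": 0.45},
    {"translation": [0,0,1.0],"twist": 0,"gripper": 0.45},
  ],
)

```text
clock: 4.57
eef_pos: [429.8, -50.6, 176.2]
tcp_rot: [3.139, 0.001, 1.516]
contact_force: [-2.4, 0.5, 6.9]
opening: 0.449
```

```bash
python3 -c "
from h import *
st();snap('wrist','w4');m,i=snap('scene','s4')
cv2.imwrite('pics/z6.png',cv2.resize(cv2.convertScaleAbs(i[90:230,250:390],alpha=1.8),None,fx=4,fy=4,interpolation=cv2.INTER_CUBIC))"
```

```text
{'clock': 4.567, 'qpos': [-0.12, 0.119, 2.084, -0.001, 0.936, -1.635], 'eef_pos': [429.761, -50.618, 176.154], 'tcp_rot': [3.139, 0.001, 1.516], 'contact_force': [-2.372, 0.482, 6.922], 'wrist_torque': [0.125, 0.535, -0.016], 'opening': 0.449}
```

View pics/w4.png

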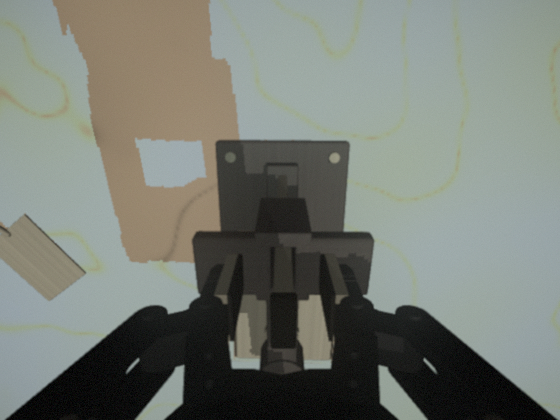

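View pics/z6.png

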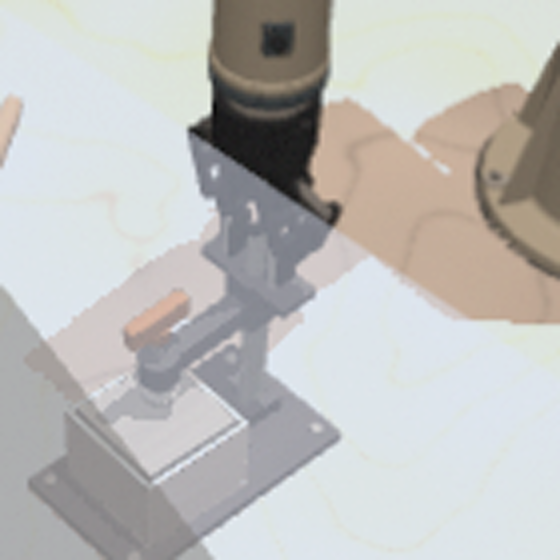

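>>> arm_command(
  plan=[
    {"translation": [0,0,0.2],"twist": 0,"gripper": 0.45},
    {"translation": [0,0,0.4],"twist": 0,"gripper": 0.45},
    {"translation": [0,0,0.6],"twist": 0,"gripper": 0.45},
    {"translation": [0,0,0.8],"twist": 0,"gripper": 0.45},
    {"translation": [0,0,1.0],"twist": 0,"gripper": 0.45},
  ],
)

```text
clock: 5.08
eef_pos: [429.8, -50.6, 166.1]
tcp_rot: [3.139, 0.001, 1.516]
contact_force: [-2.7, 1.5, 6.6]
opening: 0.45
```

>>> arm_command(
  plan=[
    {"translation": [0,0,0.1],"twist": 0,"gripper": 0.45},
    {"translation": [0,0,0.2],"twist": 0,"gripper": 0.45},
    {"translation": [0,0,0.3],"twist": 0,"gripper": 0.45},
    {"translation": [0,0,0.4],"twist": 0,"gripper": 0.45},
    {"translation": [0,0,0.5],"twist": 0,"gripper": 0.45},
  ],
)

```text
clock: 5.5
eef_pos: [429.8, -50.6, 161.4]
tcp_rot: [3.139, 0.001, 1.516]
contact_force: [-2.5, 1.2, 6.3]
opening: 0.446
```

>>> arm_command(
  plan=[
    {"translation": [0,0,0.06],"twist": 0,"gripper": 0.45},
    {"translation": [0,0,0.12],"twist": 0,"gripper": 0.45},
    {"translation": [0,0,0.18],"twist": 0,"gripper": 0.45},
    {"translation": [0,0,0.24],"twist": 0,"gripper": 0.45},
    {"translation": [0,0,0.3],"twist": 0,"gripper": 0.45},
  ],
)

```text
clock: 5.92
eef_pos: [429.8, -50.6, 158.3]
tcp_rot: [3.139, 0.001, 1.516]
contact_force: [-0.1, -0.1, -0.8]
opening: 0.447
```

>>> arm_command(
  plan=[
    {"translation": [0,0,0.04],"twist": 0,"gripper": 0.45},
    {"translation": [0,0,0.08],"twist": 0,"gripper": 0.45},
    {"translation": [0,0,0.12],"twist": 0,"gripper": 0.45},
    {"translation": [0,0,0.16],"twist": 0,"gripper": 0.45},
    {"translation": [0,0,0.2],"twist": 0,"gripper": 0.45},
  ],
)

```text
clock: 6.33
eef_pos: [429.8, -50.6, 156.2]
tcp_rot: [3.139, 0.001, 1.516]
contact_force: [-0.1, -0.4, 0.7]
opening: 0.449
```

>>> arm_command(
  plan=[
    {"translation": [0,0,0.04],"twist": 0,"gripper": 0.45},
    {"translation": [0,0,0.08],"twist": 0,"gripper": 0.45},
    {"translation": [0,0,0.12],"twist": 0,"gripper": 0.45},
    {"translation": [0,0,0.16],"twist": 0,"gripper": 0.45},
    {"translation": [0,0,0.2],"twist": 0,"gripper": 0.45},
  ],
)

```text
clock: 6.75
eef_pos: [429.8, -50.6, 154.2]
tcp_rot: [3.139, 0.001, 1.516]
contact_force: [0.0, 0.2, 0.7]
opening: 0.45
```

>>> arm_command(
  plan=[
    {"translation": [0,0,0.02],"twist": 0,"gripper": 0.45},
    {"translation": [0,0,0.04],"twist": 0,"gripper": 0.45},
    {"translation": [0,0,0.06],"twist": 0,"gripper": 0.45},
    {"translation": [0,0,0.08],"twist": 0,"gripper": 0.45},
    {"translation": [0,0,0.1],"twist": 0,"gripper": 0.45},
  ],
)

```text
clock: 7.17
eef_pos: [429.8, -50.6, 153.2]
tcp_rot: [3.139, 0.001, 1.516]
contact_force: [-1.2, 0.1, 0.9]
opening: 0.449
```

```bash
python3 -c "
from h import *
st();snap('wrist','w5');m,i=snap('scene','s5')
cv2.imwrite('pics/z7.png',cv2.resize(cv2.convertScaleAbs(i[90:230,250:390],alpha=1.8),None,fx=4,fy=4,interpolation=cv2.INTER_CUBIC))"
```

```text
{'clock': 7.167, 'qpos': [-0.12, 0.155, 2.105, -0.001, 0.879, -1.635], 'eef_pos': [429.82, -50.629, 153.151], 'tcp_rot': [3.139, 0.001, 1.516], 'contact_force': [-1.23, 0.147, 0.864], 'wrist_torque': [0.052, 0.125, -0.011], 'opening': 0.449}
```

View pics/z7.png

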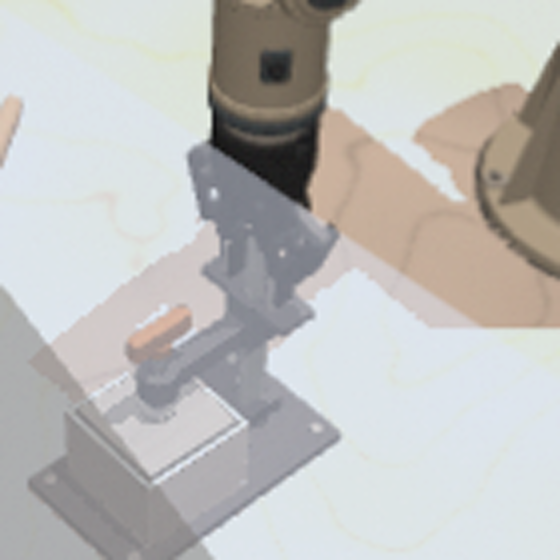

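>>> arm_command(
  plan=[
    {"translation": [0,0,0.02],"twist": 0,"gripper": 0.45},
    {"translation": [0,0,0.04],"twist": 0,"gripper": 0.45},
    {"translation": [0,0,0.06],"twist": 0,"gripper": 0.45},
    {"translation": [0,0,0.08],"twist": 0,"gripper": 0.45},
    {"translation": [0,0,0.08],"twist": 0,"gripper": 0.45},
  ],
)

```text
clock: 7.68
eef_pos: [429.8, -50.6, 152.3]
tcp_rot: [3.139, 0.001, 1.516]
contact_force: [-0.3, 0.3, 0.3]
opening: 0.451
```

>>> arm_command(
  plan=[
    {"translation": [0,0,0.01],"twist": 0,"gripper": 0.45},
    {"translation": [0,0,0.02],"twist": 0,"gripper": 0.45},
    {"translation": [0,0,0.03],"twist": 0,"gripper": 0.45},
    {"translation": [0,0,0.04],"twist": 0,"gripper": 0.45},
    {"translation": [0,0,0.05],"twist": 0,"gripper": 0.45},
  ],
)

```text
clock: 8.1
eef_pos: [429.8, -50.6, 151.8]
tcp_rot: [3.139, 0.001, 1.516]
contact_force: [-0.4, -0.1, 0.7]
opening: 0.451
```

>>> arm_command(
  plan=[
    {"translation": [0,0,0.01],"twist": 0,"gripper": 0.45},
    {"translation": [0,0,0.02],"twist": 0,"gripper": 0.45},
    {"translation": [0,0,0.03],"twist": 0,"gripper": 0.45},
    {"translation": [0,0,0.04],"twist": 0,"gripper": 0.45},
    {"translation": [0,0,0.05],"twist": 0,"gripper": 0.45},
  ],
)

```text
clock: 8.52
eef_pos: [429.8, -50.6, 151.3]
tcp_rot: [3.139, 0.001, 1.516]
contact_force: [-1.7, -0.3, 0.1]
opening: 0.45
```

>>> arm_command(
  plan=[
    {"translation": [0,0,0.01],"twist": 0,"gripper": 0.45},
    {"translation": [0,0,0.02],"twist": 0,"gripper": 0.45},
    {"translation": [0,0,0.03],"twist": 0,"gripper": 0.45},
    {"translation": [0,0,0.04],"twist": 0,"gripper": 0.45},
    {"translation": [0,0,0.05],"twist": 0,"gripper": 0.45},
  ],
)

```text
clock: 8.93
eef_pos: [429.8, -50.6, 150.8]
tcp_rot: [3.139, 0.001, 1.516]
contact_force: [-1.0, -0.4, 0.9]
opening: 0.451
```

>>> arm_command(
  plan=[
    {"translation": [0,0,0.01],"twist": 0,"gripper": 0.45},
    {"translation": [0,0,0.02],"twist": 0,"gripper": 0.45},
    {"translation": [0,0,0.03],"twist": 0,"gripper": 0.45},
    {"translation": [0,0,0.04],"twist": 0,"gripper": 0.45},
    {"translation": [0,0,0.05],"twist": 0,"gripper": 0.45},
  ],
)

```text
clock: 9.35
eef_pos: [429.8, -50.6, 150.3]
tcp_rot: [3.139, 0.001, 1.516]
contact_force: [-3.3, -0.1, 3.2]
opening: 0.452
```

>>> arm_command(
  plan=[
    {"translation": [0,0,0.01],"twist": 0,"gripper": 0.45},
    {"translation": [0,0,0.02],"twist": 0,"gripper": 0.45},
    {"translation": [0,0,0.03],"twist": 0,"gripper": 0.45},
    {"translation": [0,0,0.04],"twist": 0,"gripper": 0.45},
    {"translation": [0,0,0.05],"twist": 0,"gripper": 0.45},
  ],
)

```text
clock: 9.77
eef_pos: [429.7, -50.6, 149.9]
tcp_rot: [3.139, 0.001, 1.516]
contact_force: [-2.1, 0.0, 5.8]
opening: 0.447
```

>>> arm_command(
  plan=[
    {"translation": [0,0,0.01],"twist": 0,"gripper": 0.45},
    {"translation": [0,0,0.02],"twist": 0,"gripper": 0.45},
    {"translation": [0,0,0.03],"twist": 0,"gripper": 0.45},
    {"translation": [0,0,0.04],"twist": 0,"gripper": 0.45},
    {"translation": [0,0,0.05],"twist": 0,"gripper": 0.45},
  ],
)

```text
clock: 10.18
eef_pos: [429.7, -50.6, 149.6]
tcp_rot: [3.139, 0.001, 1.516]
contact_force: [-4.0, 1.0, 6.8]
opening: 0.451
```

```bash
python3 -c "
from h import *
st();snap('wrist','w6');m,i=snap('scene','s6')
cv2.imwrite('pics/z8.png',cv2.resize(cv2.convertScaleAbs(i[90:230,250:390],alpha=1.8),None,fx=4,fy=4,interpolation=cv2.INTER_CUBIC));st()"
```

```text
{'clock': 10.183, 'qpos': [-0.12, 0.16, 2.108, -0.001, 0.87, -1.635], 'eef_pos': [429.739, -50.634, 149.624], 'tcp_rot': [3.139, 0.001, 1.516], 'contact_force': [-3.984, 0.996, 6.803], 'wrist_torque': [0.06, 0.569, 0.038], 'opening': 0.451}
{'clock': 10.283, 'qpos': [-0.12, 0.16, 2.108, -0.001, 0.87, -1.635], 'eef_pos': [429.743, -50.648, 149.612], 'tcp_rot': [3.139, 0.001, 1.516], 'contact_force': [-2.551, 0.603, 7.087], 'wrist_torque': [0.091, 0.508, 0.016], 'opening': 0.447}
```

View pics/z8.png

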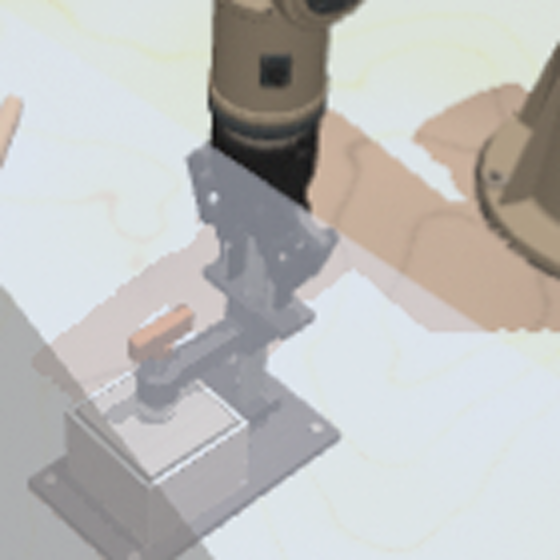

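View pics/w6.png

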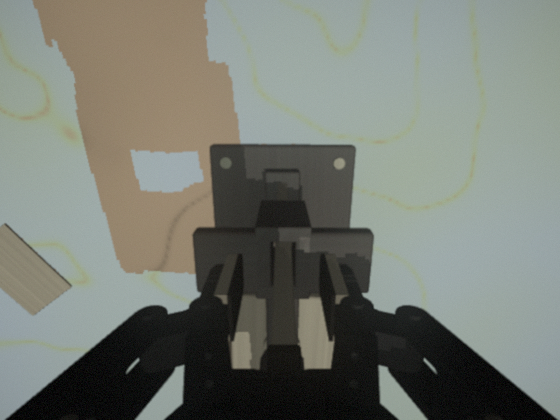

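>>> arm_command(
  plan=[
    {"translation": [0,0,0.02],"twist": 0,"gripper": 0.45},
    {"translation": [0,0,0.04],"twist": 0,"gripper": 0.45},
    {"translation": [0,0,0.05],"twist": 0,"gripper": 0.45},
    {"translation": [0,0,0.06],"twist": 0,"gripper": 0.45},
    {"translation": [0,0,0.06],"twist": 0,"gripper": 0.45},
  ],
)

```text
clock: 10.7
eef_pos: [429.7, -50.6, 149.3]
tcp_rot: [3.139, 0.001, 1.516]
contact_force: [-4.0, -0.6, 9.7]
opening: 0.451
```

>>> arm_command(
  plan=[
    {"translation": [0,0,0.02],"twist": 0,"gripper": 0.45},
    {"translation": [0,0,0.04],"twist": 0,"gripper": 0.45},
    {"translation": [0,0,0.05],"twist": 0,"gripper": 0.45},
    {"translation": [0,0,0.05],"twist": 0,"gripper": 0.45},
    {"translation": [0,0,0.05],"twist": 0,"gripper": 0.45},
  ],
)

```text
clock: 11.12
eef_pos: [429.7, -50.6, 149.2]
tcp_rot: [3.139, 0.001, 1.516]
contact_force: [-4.7, 0.3, 9.2]
opening: 0.449
```

>>> arm_command(
  plan=[
    {"translation": [0,0,0.05],"twist": 0,"gripper": 0.45},
    {"translation": [0,0,0.07],"twist": 0,"gripper": 0.45},
    {"translation": [0,0,0.09],"twist": 0,"gripper": 0.45},
    {"translation": [0,0,0.1],"twist": 0,"gripper": 0.45},
    {"translation": [0,0,0.1],"twist": 0,"gripper": 0.45},
  ],
)

```text
clock: 11.53
eef_pos: [429.7, -50.6, 148.8]
tcp_rot: [3.139, 0.001, 1.516]
contact_force: [-5.4, -0.1, 13.5]
opening: 0.449
```

```bash
python3 -c "
from h import *
st()"
```

```text
{'clock': 11.533, 'qpos': [-0.12, 0.162, 2.109, -0.001, 0.868, -1.635], 'eef_pos': [429.7, -50.617, 148.797], 'tcp_rot': [3.139, 0.001, 1.516], 'contact_force': [-5.362, -0.057, 13.549], 'wrist_torque': [0.063, 0.842, 0.041], 'opening': 0.449}
```

>>> arm_command(
  plan=[
    {"translation": [0,0,0.07],"twist": 0,"gripper": 0.45},
    {"translation": [0,0,0.09],"twist": 0,"gripper": 0.45},
    {"translation": [0,0,0.1],"twist": 0,"gripper": 0.45},
    {"translation": [0,0,0.11],"twist": 0,"gripper": 0.45},
    {"translation": [0,0,0.11],"twist": 0,"gripper": 0.45},
  ],
)

```text
clock: 11.95
eef_pos: [429.7, -50.6, 148.4]
tcp_rot: [3.139, 0.001, 1.516]
contact_force: [-6.2, 1.2, 15.5]
opening: 0.447
```

```bash
python3 -c "
from h import *
st();snap('top','t7');st()"
```

```text
{'clock': 11.95, 'qpos': [-0.12, 0.162, 2.11, -0.001, 0.867, -1.635], 'eef_pos': [429.704, -50.625, 148.444], 'tcp_rot': [3.139, 0.001, 1.516], 'contact_force': [-6.237, 1.234, 15.491], 'wrist_torque': [0.088, 0.868, 0.051], 'opening': 0.447}
{'clock': 12.0, 'qpos': [-0.12, 0.162, 2.11, -0.001, 0.867, -1.635], 'eef_pos': [429.681, -50.624, 148.435], 'tcp_rot': [3.139, 0.001, 1.516], 'contact_force': [-7.103, 0.599, 16.496], 'wrist_torque': [0.138, 0.958, -0.005], 'opening': 0.456}
```

>>> arm_command(
  plan=[
    {"translation": [0,0,0.08],"twist": 0,"gripper": 0.45},
    {"translation": [0,0,0.09],"twist": 0,"gripper": 0.45},
    {"translation": [0,0,0.09],"twist": 0,"gripper": 0.45},
    {"translation": [0,0,0.09],"twist": 0,"gripper": 0.45},
    {"translation": [0,0,0.09],"twist": 0,"gripper": 0.45},
  ],
)

```text
clock: 12.42
eef_pos: [429.7, -50.6, 148.3]
tcp_rot: [3.139, 0.001, 1.516]
contact_force: [-7.0, 0.8, 18.0]
opening: 0.443
```

```bash
python3 -c "
from h import *
st();go(430,-50.6,270)"
```

```text
{'clock': 12.417, 'qpos': [-0.12, 0.162, 2.11, -0.001, 0.867, -1.635], 'eef_pos': [429.709, -50.624, 148.35], 'tcp_rot': [3.139, 0.001, 1.516], 'contact_force': [-7.026, 0.779, 17.991], 'wrist_torque': [0.177, 0.986, 0.007], 'opening': 0.443}
shift cm [-1.000e-02  6.000e-02 -1.216e+01] twist 0 t 12.4167
```

>>> arm_command(
  plan=[
    {"translation": [0,0,-0.2],"twist": 0,"gripper": 0.45},
    {"translation": [0,0,-2],"twist": 0,"gripper": 0.45},
    {"translation": [0,0,-5],"twist": 0,"gripper": 0.45},
    {"translation": [0,0,-9],"twist": 0,"gripper": 0.45},
    {"translation": [0,0,-12.2],"twist": 0,"gripper": 0.45},
  ],
)

```text
clock: 12.83
eef_pos: [429.5, -50.5, 272.3]
tcp_rot: [3.139, 0.001, 1.516]
contact_force: [1.4, 1.2, -0.6]
opening: 0.449
```

>>> arm_command(
  plan=[
    {"translation": [0,4,0],"twist": 0,"gripper": 0.8},
    {"translation": [0,5,0],"twist": 0,"gripper": 0.8},
    {"translation": [0,5,0],"twist": 0,"gripper": 0.8},
    {"translation": [0,5,0],"twist": 0,"gripper": 0.8},
    {"translation": [0,5,0],"twist": 0,"gripper": 0.8},
  ],
)

```text
clock: 13.25
eef_pos: [478.1, -53.1, 271.2]
tcp_rot: [3.141, 0.001, 1.516]
contact_force: [0.9, 0.1, -0.5]
opening: 0.798
```

```bash
python3 -c "
from h import *
st();m,w=snap('wrist','w8');m,i=snap('scene','s8')
a=cv2.resize(cv2.convertScaleAbs(i[140:230,250:345],alpha=1.8),(390,370),interpolation=cv2.INTER_CUBIC)
cv2.imwrite('pics/z9.png',a)
cv2.imwrite('pics/z9w.png',cv2.resize(cv2.convertScaleAbs(w[100:380,190:390],alpha=1.8),None,fx=2,fy=2,interpolation=cv2.INTER_CUBIC))
"
```

```text
{'clock': 13.25, 'qpos': [-0.113, 0.085, 1.885, -0.001, 1.171, -1.629], 'eef_pos': [478.132, -53.133, 271.151], 'tcp_rot': [3.141, 0.001, 1.516], 'contact_force': [0.898, 0.108, -0.451], 'wrist_torque': [-0.027, 0.063, 0.013], 'opening': 0.798}
```

View pics/z9.png

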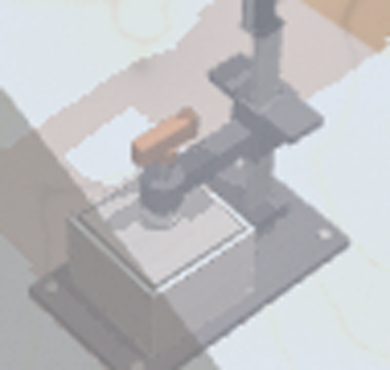

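View pics/z9w.png

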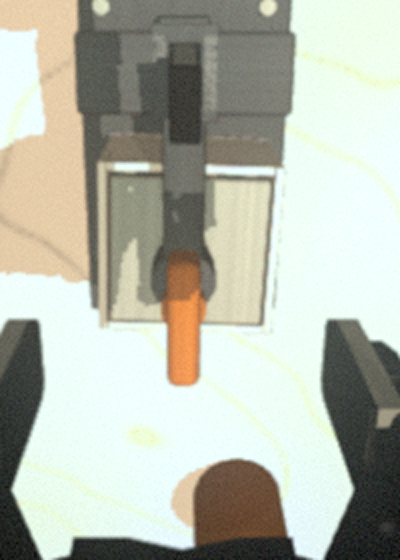

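```bash
python3 - <<'E'
from h import *
m=camera_model('wrist')
for z in(170,180,190): 
  k=[atz(m,190+x/2-.2,100+y/2-.2,z) for x,y in[(184,252),(184,384),(167,320),(202,320)]];print(z,np.round((k[0]+k[1])/2,1),np.linalg.norm(k[0]-k[1]),np.linalg.norm(k[2]-k[3]), np.round(k[1]-k[0],1))
ms=camera_model('scene')
for x,y in[(134,153),(198,118),(165,137)]:
  u,v=250+x*95/390,140+y*90/370
  for z in (170,180,190): print((x,y),z,np.round(atz(ms,u,v,z),1))
E
```

```text
170 [530.1 -56.1 170. ] 64.04441987596765 15.10083031560658 [64.  -3.4  0. ]
180 [524.6 -55.8 180. ] 61.425881691159724 14.483413515199924 [61.3 -3.3  0. ]
190 [519.1 -55.6 190. ] 58.80734350635186 13.865996714793264 [58.7 -3.2 -0. ]
(134, 153) 170 [550.5 -59.6 170. ]
(134, 153) 180 [556.8 -53.1 180. ]
(134, 153) 190 [563.1 -46.7 190. ]
(198, 118) 170 [494.6 -51.1 170. ]
(198, 118) 180 [501.4 -44.8 180. ]
(198, 118) 190 [508.2 -38.4 190. ]
(165, 137) 170 [524.3 -54.9 170. ]
(165, 137) 180 [530.8 -48.5 180. ]
(165, 137) 190 [537.4 -42.1 190. ]
```

```bash
python3 - <<'E'
from h import *
go(526,-56,225,1.516);go(526,-56,160,1.516)
E
```

```text
shift cm [-0.01  4.78  4.65] twist -0.0 t 13.35
shift cm [-1.000e-02  4.780e+00  1.115e+01] twist -0.0 t 13.35
```

>>> arm_command(
  plan=[
    {"translation": [0,3,1],"twist": 0,"gripper": 0.8},
    {"translation": [0,4.8,3],"twist": 0,"gripper": 0.8},
    {"translation": [0,4.8,6],"twist": 0,"gripper": 0.7},
    {"translation": [0,4.8,7.5],"twist": 0,"gripper": 0.6},
    {"translation": [0,4.8,7.5],"twist": 0,"gripper": 0.6},
  ],
)

```text
clock: 13.77
eef_pos: [523.3, -55.6, 192.7]
tcp_rot: [-3.136, 0.0, 1.516]
contact_force: [-0.6, -0.1, -0.3]
opening: 0.598
```

```bash
python3 -c "
from h import *
st();m,w=snap('wrist','w9');m,i=snap('scene','s9')
a=cv2.resize(cv2.convertScaleAbs(i[120:230,250:345],alpha=1.8),(380,440),interpolation=cv2.INTER_CUBIC)
b=cv2.resize(cv2.convertScaleAbs(w[100:420,170:390],alpha=1.8),(300,440),interpolation=cv2.INTER_CUBIC)
cv2.imwrite('pics/z10.png',np.hstack([a,b]))
"
```

```text
{'clock': 13.767, 'qpos': [-0.108, 0.246, 1.878, -0.001, 1.023, -1.624], 'eef_pos': [523.292, -55.57, 192.684], 'tcp_rot': [-3.136, 0.0, 1.516], 'contact_force': [-0.566, -0.069, -0.291], 'wrist_torque': [0.004, 0.025, -0.002], 'opening': 0.598}
```

View pics/z10.png

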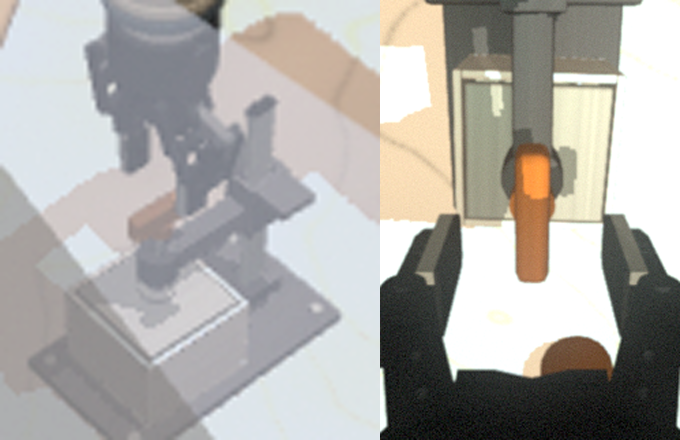

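```bash
python3 - <<'E'
from h import *
m=camera_model('wrist')
# w9 far end
import copy
m8=copy.deepcopy(m); T=np.array(m['pose']).copy(); T[:3,3]+= np.array([478.132-523.292,-53.133+55.57,271.151-192.684]); m8['pose']=T
def tri(p9,p8):
    A=[];b=[]
    for mm,p in((m,p9),(m8,p8)):
        o,r=ray(mm,*p);r/=np.linalg.norm(r);M=np.eye(3)-np.outer(r,r);A.append(M);b.append(M@o)
    return np.linalg.solve(sum(A),sum(b))
print('far',tri((281.4,303.3),(282,291.8)),'near',tri((281.8,206),(282,225.5)))
go(526,-56,160,1.516)
E
```

```text
far [559.95138074 -57.93164231 179.20029314] near [505.27570718 -54.84020505 160.23214522]
shift cm [-0.01  0.05  3.63] twist -0.0 t 13.8667
```

>>> arm_command(
  plan=[
    {"translation": [0,0.4,1.5],"twist": 0,"gripper": 0.6},
    {"translation": [0,0.4,3],"twist": 0,"gripper": 0.6},
    {"translation": [0,0.4,3.2],"twist": 0,"gripper": 0.4},
    {"translation": [0,0.4,3.2],"twist": 0,"gripper": 0.3},
    {"translation": [0,0.4,3.2],"twist": 0,"gripper": 0.25},
  ],
)

```text
clock: 14.28
eef_pos: [530.0, -56.1, 165.7]
tcp_rot: [3.141, 0.001, 1.516]
contact_force: [-0.9, 0.7, -0.4]
opening: 0.249
```

>>> arm_command(
  plan=[
    {"translation": [0,0,0],"twist": 0,"gripper": 0.1},
    {"translation": [0,0,0],"twist": 0,"gripper": 0.1},
    {"translation": [0,0,0],"twist": 0,"gripper": 0.1},
    {"translation": [0,0,0],"twist": 0,"gripper": 0.1},
    {"translation": [0,0,0],"twist": 0,"gripper": 0.1},
  ],
  squeeze=20,
)

```text
clock: 14.7
eef_pos: [530.4, -56.1, 166.2]
tcp_rot: [3.14, 0.001, 1.516]
contact_force: [-1.5, 1.7, 3.7]
opening: 0.159
```

```bash
python3 -c "
from h import *
st();m,w=snap('wrist','w10');m,i=snap('scene','s10')
a=cv2.resize(cv2.convertScaleAbs(i[120:230,250:345],alpha=1.8),(380,440),interpolation=cv2.INTER_CUBIC)
b=cv2.resize(cv2.convertScaleAbs(w[100:420,170:390],alpha=1.8),(300,440),interpolation=cv2.INTER_CUBIC)
cv2.imwrite('pics/z11.png',np.hstack([a,b]))
"
```

```text
{'clock': 14.7, 'qpos': [-0.108, 0.286, 1.892, -0.001, 0.962, -1.623], 'eef_pos': [530.391, -56.086, 166.247], 'tcp_rot': [3.14, 0.001, 1.516], 'contact_force': [-1.517, 1.74, 3.746], 'wrist_torque': [0.31, 0.03, -0.092], 'opening': 0.159}
```

View pics/z11.png

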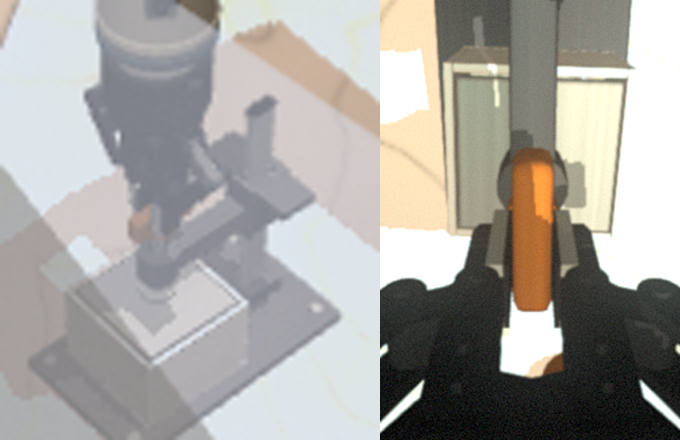

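```bash
python3 - <<'E'
from h import *
m=camera_model('wrist')
for z in(172,176,180,184):
  f=atz(m,281.8,325.3,z);n=atz(m,281.8,207.8,z);print(z,f[:2],n[:2],f[0]-n[0])
E
```

```text
172 [561.82052088 -58.12434096] [496.47203399 -54.61012686] 65.34848688281613
176 [558.49484374 -57.95315991] [495.05187494 -54.54141794] 63.442968808237424
180 [555.16916661 -57.78197885] [493.63171588 -54.47270901] 61.537450733658716
184 [551.84348948 -57.6107978 ] [492.21155682 -54.40400008] 59.631932659080064
```

>>> arm_command(
  plan=[
    {"translation": [0,-0.2,0],"twist": 0.1,"gripper": 0.1},
    {"translation": [0,-0.2,0],"twist": 0.2,"gripper": 0.1},
    {"translation": [0,-0.2,0],"twist": 0.3,"gripper": 0.1},
    {"translation": [0,-0.2,0.05],"twist": 0.4,"gripper": 0.1},
    {"translation": [0,-0.2,0.05],"twist": 0.4,"gripper": 0.1},
  ],
)

```text
clock: 15.22
eef_pos: [529.7, -56.7, 166.1]
tcp_rot: [3.137, -0.0, 1.111]
contact_force: [2.9, -2.8, 1.1]
opening: 0.154
```

```bash
python3 -c "
from h import *
st()
s=sense();R=Ro.from_euler('xyz',s['tcp_rot']).as_matrix();print(R.T@s['contact_force'],R.T@s['wrist_torque'])"
```

```text
{'clock': 15.217, 'qpos': [-0.108, 0.284, 1.896, -0.002, 0.958, -1.219], 'eef_pos': [529.661, -56.65, 166.112], 'tcp_rot': [3.137, -0.0, 1.111], 'contact_force': [2.913, -2.76, 1.076], 'wrist_torque': [-0.302, -0.633, -0.045], 'opening': 0.154}
[-1.18229559  3.84026925 -1.05860105] [-0.70127165  0.00963248  0.04521441]
```

>>> arm_command(
  plan=[
    {"translation": [0,0,0],"twist": 0.12,"gripper": 0.1},
    {"translation": [0,0,0.02],"twist": 0.24,"gripper": 0.1},
    {"translation": [0,0,0.04],"twist": 0.36,"gripper": 0.1},
    {"translation": [0,0,0.06],"twist": 0.48,"gripper": 0.1},
    {"translation": [0,0,0.06],"twist": 0.5,"gripper": 0.1},
  ],
)

```text
clock: 15.63
eef_pos: [529.0, -57.3, 165.4]
tcp_rot: [3.137, -0.001, 0.609]
contact_force: [-3.3, -5.5, 3.0]
opening: 0.156
```

```bash
cat >> h.py <<'E'
def tf():
    st();s=sense();R=Ro.from_euler('xyz',s['tcp_rot']).as_matrix();print(np.round(R.T@s['contact_force'],2),np.round(R.T@s['wrist_torque'],3))
E
python3 -c "
from h import *
tf()"
```

```text
{'clock': 15.633, 'qpos': [-0.109, 0.284, 1.897, -0.003, 0.957, -0.716], 'eef_pos': [529.028, -57.35, 165.374], 'tcp_rot': [3.137, -0.001, 0.609], 'contact_force': [-3.313, -5.48, 3.021], 'wrist_torque': [-0.467, 0.18, 0.204], 'opening': 0.156}
[-5.85  2.62 -3.01] [-0.28  -0.413 -0.206]
```

>>> arm_command(
  plan=[
    {"translation": [-0.05,0,0.02],"twist": 0.12,"gripper": 0.1},
    {"translation": [-0.07,0,0.04],"twist": 0.24,"gripper": 0.1},
    {"translation": [-0.1,0,0.06],"twist": 0.36,"gripper": 0.1},
    {"translation": [-0.1,0,0.08],"twist": 0.48,"gripper": 0.1},
    {"translation": [-0.1,0,0.08],"twist": 0.5,"gripper": 0.1},
  ],
)

```text
clock: 16.05
eef_pos: [527.4, -58.5, 164.5]
tcp_rot: [3.138, -0.001, 0.105]
contact_force: [-4.1, -3.2, 3.7]
opening: 0.155
```

```bash
python3 -c "
from h import *
tf()"
```

```text
{'clock': 16.05, 'qpos': [-0.111, 0.284, 1.899, -0.005, 0.956, -0.214], 'eef_pos': [527.447, -58.494, 164.533], 'tcp_rot': [3.138, -0.001, 0.105], 'contact_force': [-4.059, -3.223, 3.711], 'wrist_torque': [-0.375, 0.275, 0.163], 'opening': 0.155}
[-4.37  2.79 -3.7 ] [-0.344 -0.312 -0.165]
```

>>> arm_command(
  plan=[
    {"translation": [-0.05,-0.1,0.02],"twist": 0.12,"gripper": 0.1},
    {"translation": [-0.07,-0.2,0.04],"twist": 0.24,"gripper": 0.1},
    {"translation": [-0.1,-0.2,0.06],"twist": 0.36,"gripper": 0.1},
    {"translation": [-0.1,-0.2,0.08],"twist": 0.48,"gripper": 0.1},
    {"translation": [-0.1,-0.2,0.08],"twist": 0.5,"gripper": 0.1},
  ],
)

```text
clock: 16.47
eef_pos: [525.5, -57.6, 163.8]
tcp_rot: [3.136, -0.002, -0.397]
contact_force: [-4.0, -5.6, 5.3]
opening: 0.158
```

```bash
python3 -c "
from h import *
tf();m,w=snap('wrist','w12')
cv2.imwrite('pics/z12.png',cv2.convertScaleAbs(w,alpha=1.8))"
```

```text
{'clock': 16.467, 'qpos': [-0.108, 0.283, 1.903, -0.007, 0.955, 0.293], 'eef_pos': [525.476, -57.636, 163.797], 'tcp_rot': [3.136, -0.002, -0.397], 'contact_force': [-3.988, -5.645, 5.341], 'wrist_torque': [-0.843, 0.315, 0.123], 'opening': 0.158}
[-1.48  6.78 -5.31] [-0.899  0.036 -0.124]
```

View pics/z12.png

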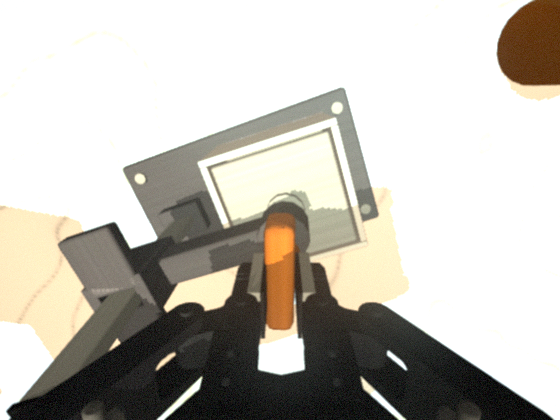

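```bash
python3 -c "
from h import *
w=cv2.imread('pics/w12.png')
cv2.imwrite('pics/z13.png',cv2.resize(cv2.convertScaleAbs(w[110:265,190:380],alpha=1.5),None,fx=4,fy=3.8,interpolation=cv2.INTER_CUBIC))"
```

```text
(no output)
```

View pics/z13.png

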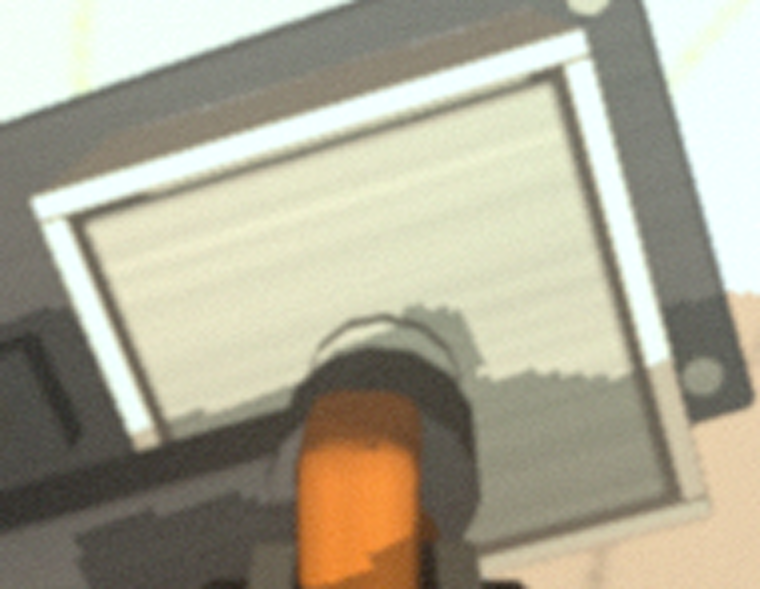

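```bash
cat >> h.py <<'E'
from scipy.optimize import least_squares
def fitlid(m,out,inn,lid,q0):
    # corner index signs
    P=lambda q,c,h,z:np.array([np.r_[q[:2]+Ro.from_euler('z',q[2]).as_matrix()[:2,:2]@(np.array(k)*h),z] for k in c])
    def f(q,full=False):
        r=[]
        for d,h,z in((out,50,q[3]),(inn,45,q[3]),(lid,43,q[4])):
            if d: r.append(proj(m,P(q,list(d),h,z))-np.array(list(d.values())))
        return np.vstack(r).ravel()
    r=least_squares(f,q0,loss='soft_l1');print(np.round(r.x,2),'proud',round(r.x[4]-r.x[3],2));print(np.round(f(r.x),1))
    C=np.linalg.pinv(r.jac.T@r.jac);print('sd per px proud',round(float(np.sqrt(C[3,3]+C[4,4]-2*C[3,4])),2))
E
python3 - <<'E'
from h import *
m=camera_model('wrist')
c=lambda x,y:(190+x/4-.4,110+y/3.8-.4)
for k in [(-1,-1),(-1,1),(1,1),(1,-1)]:
    print(k,(proj(m,np.r_[np.array([527,-56])+np.array(k)*45,87])[0]-[190,110])*[4,3.8])
E
```

```text
(-1, -1) [240.83559452 645.29681042]
(-1, 1) [ 31.46598677 259.47721581]
(1, 1) [506.96337653  70.27741148]
(1, -1) [672.45813458 495.00251978]
```

```bash
python3 - <<'E'
from h import *
m=camera_model('wrist')
c=lambda x,y:(190+x/4-.4,110+y/3.8-.4)
T,R,B=(-1,1),(1,1),(1,-1)
fitlid(m,{T:c(30,203),R:c(587,30),B:c(710,508)},{T:c(72,218),R:c(566,65),B:c(683,500)},{T:c(85,218),R:c(555,82),B:c(675,495)},[527,-56,0.05,87,88])
E
```

```text
[ 5.3255e+02 -5.4900e+01 -8.0000e-02  8.4940e+01  8.5420e+01] proud 0.49
[ 1.1 -1.  -0.6 -0.2  1.2  1.6 -0.2 -0.4 -0.6  0.1  0.1 -0.1  0.1  1.5
  0.2 -0.5 -0.8 -0. ]
sd per px proud 1.81
```

>>> arm_command(
  plan=[
    {"translation": [0,0,0],"twist": 0,"gripper": 0.4},
    {"translation": [0,0,0],"twist": 0,"gripper": 0.4},
    {"translation": [0,0,0],"twist": 0,"gripper": 0.4},
    {"translation": [0,0,-3],"twist": 0,"gripper": 0.4},
    {"translation": [0,0,-5],"twist": 0,"gripper": 0.4},
  ],
)

```text
clock: 16.93
eef_pos: [525.1, -57.1, 214.3]
tcp_rot: [3.136, -0.0, -0.393]
contact_force: [1.4, -0.3, 0.0]
opening: 0.399
```

```bash
python3 -c "
from h import *
tf();go(657,-112,205,-0.056)"
```

```text
{'clock': 16.933, 'qpos': [-0.108, 0.222, 1.856, -0.006, 1.065, 0.288], 'eef_pos': [525.073, -57.117, 214.272], 'tcp_rot': [3.136, -0.0, -0.393], 'contact_force': [1.382, -0.252, 0.047], 'wrist_torque': [0.039, -0.082, -0.025], 'opening': 0.399}
[ 1.37 -0.3  -0.05] [0.067 0.061 0.026]
shift cm [1.429e+01 1.000e-02 9.300e-01] twist -0.337 t 16.9333
```

>>> arm_command(
  plan=[
    {"translation": [4,0,0],"twist": -0.12,"gripper": 0.4},
    {"translation": [8,0,0],"twist": -0.24,"gripper": 0.4},
    {"translation": [12,0,0.5],"twist": -0.337,"gripper": 0.4},
    {"translation": [14.3,0,3],"twist": -0.337,"gripper": 0.4},
    {"translation": [14.3,0,6.5],"twist": -0.337,"gripper": 0.4},
  ],
)

```text
clock: 17.35
eef_pos: [663.8, -114.3, 151.5]
tcp_rot: [3.135, -0.008, -0.054]
contact_force: [-1.4, 1.3, 0.6]
opening: 0.397
```

>>> arm_command(
  plan=[
    {"translation": [0,0,0],"twist": 0,"gripper": 0.4},
    {"translation": [0,0,0],"twist": 0,"gripper": 0.4},
    {"translation": [0,0,0],"twist": 0,"gripper": 0.4},
    {"translation": [0,0,0],"twist": 0,"gripper": 0.4},
    {"translation": [0,0,0],"twist": 0,"gripper": 0.4},
  ],
)

```text
clock: 17.77
eef_pos: [664.4, -114.1, 153.8]
tcp_rot: [3.135, -0.011, -0.054]
contact_force: [0.3, 0.3, 0.2]
opening: 0.403
```

```bash
python3 -c "
from h import *
tf();m,w=snap('wrist','w13')
cv2.imwrite('pics/z14.png',cv2.convertScaleAbs(w,alpha=1.8))"
```

```text
{'clock': 17.767, 'qpos': [-0.17, 0.497, 1.596, -0.006, 1.037, -0.112], 'eef_pos': [664.449, -114.132, 153.789], 'tcp_rot': [3.135, -0.011, -0.054], 'contact_force': [0.262, 0.308, 0.245], 'wrist_torque': [-0.061, -0.034, -0.013], 'opening': 0.403}
[ 0.25 -0.32 -0.24] [-0.059  0.037  0.013]
```

View pics/z14.png

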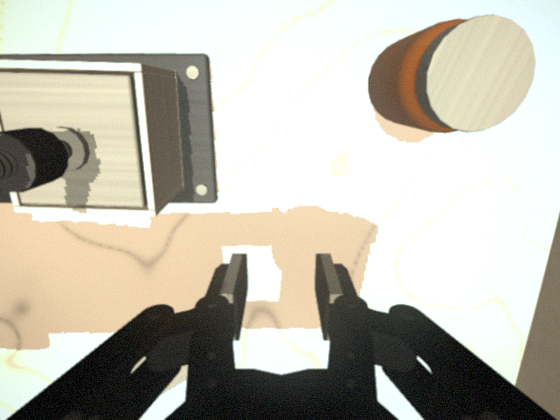

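>>> arm_command(
  plan=[
    {"translation": [-2,0,0],"twist": 0,"gripper": 0.4},
    {"translation": [-4,0,0],"twist": 0,"gripper": 0.4},
    {"translation": [-4,0,0],"twist": 0,"gripper": 0.4},
    {"translation": [-4,0,0],"twist": 0,"gripper": 0.4},
    {"translation": [-4,0,0],"twist": 0,"gripper": 0.4},
  ],
)

```text
clock: 18.23
eef_pos: [625.3, -112.0, 154.2]
tcp_rot: [3.135, -0.013, -0.054]
contact_force: [0.4, -0.4, 0.2]
opening: 0.395
```

```bash
python3 -c "
from h import *
tf();m,w=snap('wrist','w14')
ws=[w.astype(float)]+[grab_frame('wrist').astype(float) for _ in range(3)]
w=np.mean(ws,0).astype(np.uint8);cv2.imwrite('pics/w14.png',w)
cv2.imwrite('pics/z15.png',cv2.resize(cv2.convertScaleAbs(w[40:240,0:260],alpha=1.6),None,fx=3,fy=3,interpolation=cv2.INTER_CUBIC))"
```

```text
{'clock': 18.233, 'qpos': [-0.177, 0.44, 1.688, -0.006, 1.0, -0.119], 'eef_pos': [625.303, -112.038, 154.247], 'tcp_rot': [3.135, -0.013, -0.054], 'contact_force': [0.359, -0.366, 0.184], 'wrist_torque': [-0.002, 0.024, -0.066], 'opening': 0.395}
[ 0.38  0.35 -0.18] [-0.004 -0.025  0.066]
```

View pics/z15.png

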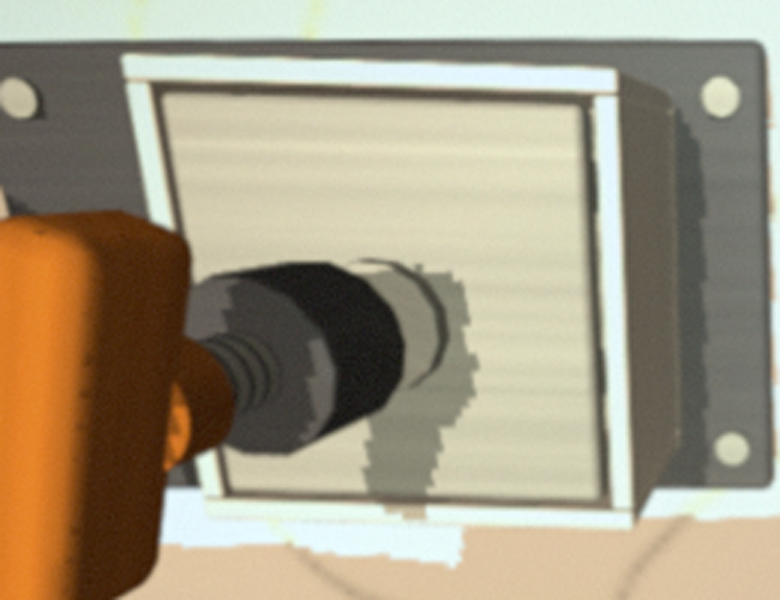

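```bash
python3 - <<'E'
from h import *
g=cv2.imread('pics/w14.png').mean(2)
for v in (72,80,88,95,100,105): # full px rows
  print(v,'L',np.round(g[v-1:v+2,40:66].mean(0)).astype(int),'R',np.round(g[v-1:v+2,186:214].mean(0)).astype(int))
for u in (90,120,150,180): print(u,'T',np.round(g[54:82,u-2:u+3].mean(1)).astype(int),'B',np.round(g[196:222,u-2:u+3].mean(1)).astype(int))
m=camera_model('wrist')
c=lambda x,y:(x/3-.3,40+y/3-.3)
T,R,B=(-1,1),(1,1),(1,-1);D=(-1,-1)
fitlid(m,{T:c(122,55),R:c(616,69),B:c(635,527)},{T:c(153,83),R:c(595,96),B:c(614,510),D:c(218,497)},{T:c(165,94),R:c(583,106),B:c(601,501),D:c(226,488)},[527,-56,-0.05,87,87])
E
```

```text
72 L [ 56  61  89 125 141 142 143 143 143 132  99  59  45  56  81 100 106 106
 106 106 106 106 106 105 105 105] R [ 60  61  61  60  61  62  64  66  65  65  67  82 111 130 134 134 134 133
 126 104  71  58  58  57  59  58  58  57]
80 L [ 57  56  57  72 113 138 143 144 144 144 138 116  75  50  60  89 111 118
 120 119 119 119 119 120 120 120] R [132 133 132 133 131 123 108  91  67  50  60  89 120 144 151 151 152 153
 149 127  83  57  56  57  56  57  57  57]
88 L [ 58  58  58  57  61  91 131 144 144 144 145 143 127  94  57  54  82 110
 122 125 125 125 125 126 126 126] R [133 133 133 133 133 129 116  99  77  54  51  76 114 142 150 151 152 152
 151 137 103  65  56  56  57  57  57  56]
95 L [ 57  57  57  57  56  59  82 120 142 145 145 145 144 132 103  65  52  75
 105 119 123 123 124 123 124 124] R [132 132 133 133 132 129 120 105  86  61  46  48  82 125 148 152 152 152
 152 143 114  70  55  56  57  56  57  56]
100 L [ 58  57  58  57  56  56  61  86 123 142 145 145 145 143 128  96  59  53
  78 106 119 121 122 121 121 121] R [133 133 134 133 133 131 123 110  91  66  47  44  65 110 144 152 152 
[... 701 characters left out ...]
 148 152 153 153 153 153 153 153]
150 T [ 56  61  65  66  65  68  87 122 146 152 151 151 151 149 137 102  62  50
  57  79 103 118 127 130 130 130 131 130] B [122 122 122 123 125 126 127 123 111  87  69  77 110 141 151 152 152 150
 145 147 152 153 153 153 153 153]
180 T [ 62  64  69  70  68  69  68  83 124 148 153 153 152 152 151 136  95  62
  54  59  81 106 123 131 133 132 132 132] B [123 123 122 123 123 126 127 127 123 111  88  71  80 115 144 153 153 152
 148 135 123 121 121 121 122 122]
[ 5.3144e+02 -5.4380e+01 -9.0000e-02  8.5210e+01  8.5360e+01] proud 0.14
[ 0.4 -0.2  0.2  0.4 -0.7  1.  -0.3 -0.5 -0.7 -0.1 -1.1 -0.2  2.6  0.1
 -0.6 -0.6  0.1 -0.1  0.2  0.1  2.2  0.6]
sd per px proud 1.03
```

```bash
python3 -c "
from h import *
go(526,-57,214,-0.39)"
```

```text
shift cm [-10.12  -4.92  -6.23] twist 0.336 t 18.4333
```

>>> arm_command(
  plan=[
    {"translation": [0,0,-4.1],"twist": 0.1,"gripper": 0.4},
    {"translation": [0,0,-6.5],"twist": 0.2,"gripper": 0.4},
    {"translation": [-3,-2,-6.5],"twist": 0.3,"gripper": 0.4},
    {"translation": [-6.5,-4,-6.5],"twist": 0.336,"gripper": 0.4},
    {"translation": [-10.1,-4.9,-6.5],"twist": 0.336,"gripper": 0.4},
  ],
)

```text
clock: 18.85
eef_pos: [525.9, -55.8, 216.9]
tcp_rot: [3.14, -0.014, -0.393]
contact_force: [-0.6, 0.6, -0.8]
opening: 0.403
```

>>> arm_command(
  plan=[
    {"translation": [0,0,0],"twist": 0,"gripper": 0.4},
    {"translation": [0,0,0],"twist": 0,"gripper": 0.4},
    {"translation": [0,0,0],"twist": 0,"gripper": 0.4},
    {"translation": [0,0,0],"twist": 0,"gripper": 0.4},
    {"translation": [0,0,0],"twist": 0,"gripper": 0.4},
  ],
)

```text
clock: 19.27
eef_pos: [527.1, -56.2, 216.9]
tcp_rot: [3.14, -0.014, -0.393]
contact_force: [0.1, -0.9, -0.6]
opening: 0.396
```

```bash
python3 -c "
from h import *
tf();go(526,-57,163.5,-0.393);m,w=snap('wrist','w15')
cv2.imwrite('pics/z16.png',cv2.convertScaleAbs(w,alpha=1.8))"
```

```text
{'clock': 19.267, 'qpos': [-0.105, 0.214, 1.86, -0.007, 1.054, 0.291], 'eef_pos': [527.089, -56.236, 216.934], 'tcp_rot': [3.14, -0.014, -0.393], 'contact_force': [0.115, -0.882, -0.551], 'wrist_torque': [0.016, 0.036, 0.046], 'opening': 0.396}
[0.44 0.77 0.56] [ 0.002 -0.039 -0.046]
shift cm [-0.15  0.1   5.34] twist 0.0 t 19.2667
```

View pics/z16.png

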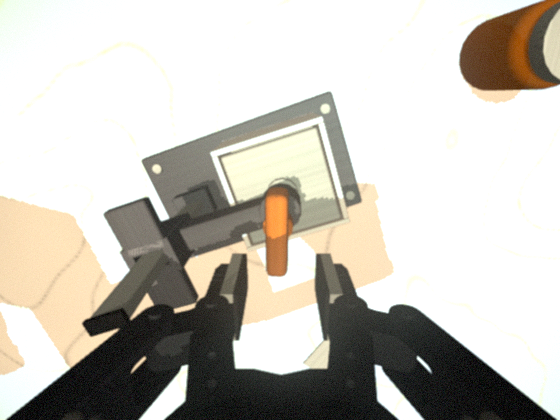

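>>> arm_command(
  plan=[
    {"translation": [-0.2,0.1,2.5],"twist": 0,"gripper": 0.4},
    {"translation": [-0.2,0.1,4.5],"twist": 0,"gripper": 0.4},
    {"translation": [-0.2,0.1,5.3],"twist": 0,"gripper": 0.4},
    {"translation": [-0.2,0.1,5.3],"twist": 0,"gripper": 0.3},
    {"translation": [-0.2,0.1,5.3],"twist": 0,"gripper": 0.25},
  ],
)

```text
clock: 19.73
eef_pos: [525.6, -56.9, 163.8]
tcp_rot: [3.14, -0.013, -0.393]
contact_force: [-0.2, 0.6, 0.1]
opening: 0.252
```

>>> arm_command(
  plan=[
    {"translation": [0,0,0],"twist": 0,"gripper": 0.1},
    {"translation": [0,0,0],"twist": 0,"gripper": 0.1},
    {"translation": [0,0,0],"twist": 0,"gripper": 0.1},
    {"translation": [0,0,0],"twist": 0,"gripper": 0.1},
    {"translation": [0,0,0],"twist": 0,"gripper": 0.1},
  ],
)

```text
clock: 20.15
eef_pos: [525.8, -56.9, 164.3]
tcp_rot: [3.14, -0.014, -0.393]
contact_force: [-1.2, 0.5, 0.3]
opening: 0.163
```

>>> arm_command(
  plan=[
    {"translation": [0,0,0],"twist": 0.1,"gripper": 0.1},
    {"translation": [0,0,0.02],"twist": 0.2,"gripper": 0.1},
    {"translation": [0,0,0.03],"twist": 0.3,"gripper": 0.1},
    {"translation": [0,0,0.04],"twist": 0.4,"gripper": 0.1},
    {"translation": [0,0,0.04],"twist": 0.4,"gripper": 0.1},
  ],
)

```text
clock: 20.57
eef_pos: [525.3, -56.9, 163.9]
tcp_rot: [-3.138, -0.013, -0.797]
contact_force: [-3.7, 0.2, 0.5]
opening: 0.159
```

```bash
python3 -c "
from h import *
tf()"
```

```text
{'clock': 20.567, 'qpos': [-0.107, 0.277, 1.912, -0.007, 0.941, 0.695], 'eef_pos': [525.344, -56.915, 163.897], 'tcp_rot': [-3.138, -0.013, -0.797], 'contact_force': [-3.657, 0.168, 0.477], 'wrist_torque': [-0.065, 0.462, -0.043], 'opening': 0.159}
[-2.67  2.5  -0.52] [-0.376 -0.276  0.039]
```

Total turn is about 2.31 rad. I'll release and look again from the same spot.

>>> arm_command(
  plan=[
    {"translation": [0,0,0],"twist": 0,"gripper": 0.4},
    {"translation": [0,0,0],"twist": 0,"gripper": 0.4},
    {"translation": [0,0,0],"twist": 0,"gripper": 0.4},
    {"translation": [0,0,-3],"twist": 0,"gripper": 0.4},
    {"translation": [0,0,-5],"twist": 0,"gripper": 0.4},
  ],
)

```text
clock: 20.98
eef_pos: [524.9, -56.5, 214.8]
tcp_rot: [-3.138, -0.013, -0.796]
contact_force: [0.4, -0.3, 0.3]
opening: 0.401
```

```bash
python3 -c "
from h import *
go(625,-112,205,-0.054)"
```

```text
shift cm [10.95 -3.27  1.13] twist -0.742 t 20.9833
```

>>> arm_command(
  plan=[
    {"translation": [3,-1,0],"twist": -0.12,"gripper": 0.4},
    {"translation": [6,-2,0],"twist": -0.24,"gripper": 0.4},
    {"translation": [9,-3,0],"twist": -0.36,"gripper": 0.4},
    {"translation": [11,-3.3,0],"twist": -0.48,"gripper": 0.4},
    {"translation": [11,-3.3,0],"twist": -0.6,"gripper": 0.4},
  ],
)

```text
clock: 21.4
eef_pos: [629.1, -114.2, 216.7]
tcp_rot: [3.136, -0.016, -0.189]
contact_force: [-1.1, 0.1, 0.2]
opening: 0.403
```

```bash
python3 -c "
from h import *
go(625,-112,154,-0.054)"
```

```text
shift cm [-0.55 -0.17  6.26] twist -0.135 t 21.4
```

>>> arm_command(
  plan=[
    {"translation": [-0.5,-0.2,2],"twist": -0.1,"gripper": 0.4},
    {"translation": [-0.5,-0.2,5],"twist": -0.135,"gripper": 0.4},
    {"translation": [-0.5,-0.2,6.2],"twist": -0.135,"gripper": 0.4},
    {"translation": [-0.5,-0.2,6.2],"twist": -0.135,"gripper": 0.4},
    {"translation": [-0.5,-0.2,6.2],"twist": -0.135,"gripper": 0.4},
  ],
)

```text
clock: 21.82
eef_pos: [625.4, -111.7, 154.5]
tcp_rot: [3.134, -0.014, -0.055]
contact_force: [0.7, 0.1, 0.4]
opening: 0.396
```

```bash
python3 - <<'E'
from h import *
tf()
ws=[grab_frame('wrist').astype(float) for _ in range(4)]
w=np.mean(ws,0).astype(np.uint8);cv2.imwrite('pics/w16.png',w)
cv2.imwrite('pics/z17.png',cv2.resize(cv2.convertScaleAbs(w[40:240,0:260],alpha=1.6),None,fx=3,fy=3,interpolation=cv2.INTER_CUBIC))
# template NCC shifts vs w14 for gaps
for f in('w14','w16'):
  g=cv2.imread(f'pics/{f}.png').mean(2)
  L=[];R=[]
  def cross(a,lo,hi,up):
    # subpixel crossing of mid level
    t=(lo+hi)/2
    idx=[i for i in range(len(a)-1) if ((a[i]-t)*(a[i+1]-t)<0 and (a[i+1]>a[i])==up)]
    return [i+(t-a[i])/(a[i+1]-a[i]) for i in idx]
  for v in range(78,108,3):
    p=g[v-1:v+2].mean(0)
    s=p[35:72];i=int(np.argmin(s[10:30]))+10
    d=cross(s[:i+1],s[i],s[i-9:i].max(),False);u=cross(s[i:],s[i],np.median(s[i+6:i+10]),True)
    if d and u: L.append(u[0]+i-d[-1])
    s=p[178:214];i=int(np.argmin(s[8:26]))+8
    d=cross(s[:i+1],s[i],np.median(s[max(0,i-12):i-6]),False);u=cross(s[i:],s[i],s[i:i+9].max(),True)
    if d and u: R.append(u[0]+i-d[-1])
  print(f,'L',np.round(L,1),np.median(L),'R',np.round(R,1),np.median(R))
E
```

```text
{'clock': 21.817, 'qpos': [-0.176, 0.439, 1.689, -0.007, 0.999, -0.118], 'eef_pos': [625.384, -111.729, 154.452], 'tcp_rot': [3.134, -0.014, -0.055], 'contact_force': [0.741, 0.079, 0.359], 'wrist_torque': [0.022, -0.017, 0.03], 'opening': 0.396}
[ 0.74 -0.12 -0.35] [ 0.024  0.016 -0.03 ]
w14 L [3.3 3.5 3.3 3.5 3.3 3.4 3.3 3.5 3.4 3.4] 3.378987415789636 R [4.2 4.4 4.5 4.4 4.2 4.4 4.7 4.6 4.6 4.7] 4.490551476895299
w16 L [3.9 3.8 3.8 3.7 3.8 3.7 3.7 3.7 3.8 3.7] 3.7572928634725447 R [4.6 4.4 4.4 4.5 4.5 4.5 4.6 4.7 4.6 4.6] 4.549581745742555
```

View pics/z17.png

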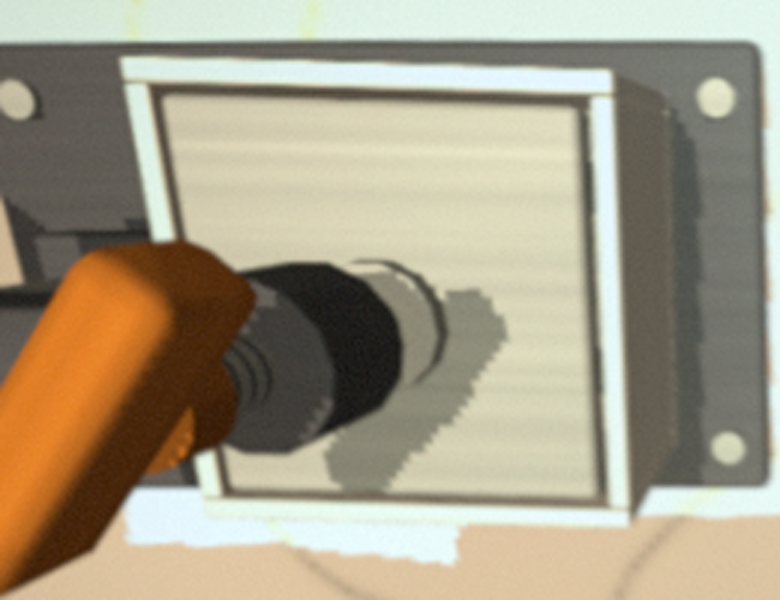

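```bash
cat > gap.py <<'E'
from h import *
def prof(g,a,b,n=60,avg=9):
    # sample along line a->b
    t=np.linspace(0,1,n);p=np.outer(1-t,a)+np.outer(t,b)
    return cv2.remap(g.astype(np.float32),p[:,0].astype(np.float32)[None],p[:,1].astype(np.float32)[None],cv2.INTER_CUBIC)[0]
def run(f,m,q):
    g=cv2.imread(f).mean(2)
    c,yaw,zr=np.array(q[:2]),q[2],q[3]
    Rm=Ro.from_euler('z',yaw).as_matrix()[:2,:2]
    W=lambda x,y,z:np.r_[c+Rm@np.array([x,y]),z]
    out={}
    for nm,ax,sg,rng in(('L',0,-1,np.linspace(8,36,20)),('R',0,1,np.linspace(-36,36,40)),('T',1,1,np.linspace(-36,36,40)),('B',1,-1,np.linspace(8,36,20))):
        acc=[]
        for s in rng:
            # world line across rim from 48 to 38 at z=rim
            A=W(sg*48.0,s,zr) if ax==0 else W(s,sg*48.0,zr); Bq=W(sg*38.,s,zr) if ax==0 else W(s,sg*38.,zr)
            a,b=proj(m,[A,Bq]);acc.append(prof(g,a,b,201))
        p=np.median(acc,0)
        i=40+int(np.argmin(p[40:150]));hi1=p[max(0,i-50):i].max();hi2=np.median(p[i+60:]) if i<130 else p[i:].max()
        t1=(hi1+p[i])/2;t2=(hi2+p[i])/2
        e1=max(j for j in range(i) if p[j]>t1);e2=min(j for j in range(i,201) if p[j]>t2)
        out[nm]=(48-e1*.05,48-e2*.05)
    # predicted apparent lid edge position (mm in rim plane) for h: ray through lid edge to rim plane
    o=np.array(m['pose'])[:3,3];pr={}
    for nm,v in(('L',(-43,20)),('R',(43,0)),('T',(0,43)),('B',(20,-43))):
        e=[]
        for h in(0,1):
            P=W(*v,zr+h);r=P-o;X=o+r*(zr-o[2])/r[2];loc=Rm.T@(X[:2]-c);e.append(abs(loc[0 if nm in'LR' else 1]))
        pr[nm]=e[1]-e[0]
    print(f,{k:(round(a,2),round(b,2),'gap',round(a-b,2),'dlid/dh',round(pr[k],2)) for k,(a,b) in out.items()})
    k=list('LRTB');A=np.array([[-pr[x],1] for x in k]);y=np.array([out[x][0]-out[x][1]-2 for x in k])
    for sel in ([0,1],[0,1,2,3]): print('h,bias',np.linalg.lstsq(A[sel],y[sel],rcond=None)[0].round(2))
E
python3 - <<'E'
from gap import *
m=camera_model('wrist')
c=lambda x,y:(x/3-.3,40+y/3-.3)
T,R,B=(-1,1),(1,1),(1,-1);D=(-1,-1)
fitlid(m,{T:c(120,57),R:c(612,70),B:c(631,525)},{T:c(151,84),R:c(590,97),B:c(611,508),D:c(217,496)},{},[530,-55,-0.08,87,87])
for q in([531.3,-54.4,-.088,87],[531.4,-54.4,-.088,85.2]): run('pics/w16.png',m,q)
E
```

```text
[ 5.3232e+02 -5.4430e+01 -9.0000e-02  8.6360e+01  8.7000e+01] proud 0.64
[ 0.3 -0.2  0.2  0.2 -0.1  0.8 -0.4 -0.2 -0.3 -0.3 -0.8 -0.3  2.6  0.4]
sd per px proud 0.91
pics/w16.png {'L': (44.1, 41.75, 'gap', 2.35, 'dlid/dh', np.float64(0.65)), 'R': (46.0, 43.3, 'gap', 2.7, 'dlid/dh', np.float64(-0.25)), 'T': (45.4, 42.8, 'gap', 2.6, 'dlid/dh', np.float64(0.04)), 'B': (45.05, 42.25, 'gap', 2.8, 'dlid/dh', np.float64(0.37))}
h,bias [0.39 0.6 ]
h,bias [0.27 0.67]
pics/w16.png {'L': (45.4, 43.0, 'gap', 2.4, 'dlid/dh', np.float64(0.65)), 'R': (45.5, 42.75, 'gap', 2.75, 'dlid/dh', np.float64(-0.24)), 'T': (45.5, 42.85, 'gap', 2.65, 'dlid/dh', np.float64(0.04)), 'B': (45.75, 42.9, 'gap', 2.85, 'dlid/dh', np.float64(0.36))}
h,bias [0.39 0.65]
h,bias [0.28 0.72]
```

```bash
python3 -c "
from h import *
go(525.5,-57,217,-0.795)"
```

```text
shift cm [-10.27  -4.89  -6.3 ] twist 0.741 t 22.0167
```

>>> arm_command(
  plan=[
    {"translation": [0,0,-4.1],"twist": 0.12,"gripper": 0.4},
    {"translation": [0,0,-6.4],"twist": 0.24,"gripper": 0.4},
    {"translation": [-3,-2,-6.4],"twist": 0.36,"gripper": 0.4},
    {"translation": [-6.5,-4,-6.4],"twist": 0.48,"gripper": 0.4},
    {"translation": [-10.2,-4.9,-6.4],"twist": 0.6,"gripper": 0.4},
  ],
)

```text
clock: 22.43
eef_pos: [526.2, -55.6, 219.4]
tcp_rot: [-3.136, -0.021, -0.66]
contact_force: [-1.0, -0.1, 0.1]
opening: 0.4
```

```bash
python3 -c "
from h import *
go(525.5,-57,217,-0.795)"
```

```text
shift cm [0.02 0.16 0.24] twist 0.135 t 22.4333
```

>>> arm_command(
  plan=[
    {"translation": [0,0.15,0.2],"twist": 0.1,"gripper": 0.4},
    {"translation": [0,0.15,0.2],"twist": 0.135,"gripper": 0.4},
    {"translation": [0,0.15,0.2],"twist": 0.135,"gripper": 0.4},
    {"translation": [0,0.15,0.2],"twist": 0.135,"gripper": 0.4},
    {"translation": [0,0.15,0.2],"twist": 0.135,"gripper": 0.4},
  ],
)

```text
clock: 22.85
eef_pos: [525.9, -56.9, 218.1]
tcp_rot: [-3.132, -0.021, -0.794]
contact_force: [1.3, 0.4, 0.3]
opening: 0.403
```

```bash
python3 -c "
from h import *
tf();go(525.3,-57,163.5,-0.796);m,w=snap('wrist','w17')
cv2.imwrite('pics/z18.png',cv2.convertScaleAbs(w,alpha=1.8))"
```

```text
{'clock': 22.85, 'qpos': [-0.107, 0.206, 1.867, -0.007, 1.046, 0.691], 'eef_pos': [525.946, -56.919, 218.105], 'tcp_rot': [-3.132, -0.021, -0.794], 'contact_force': [1.304, 0.432, 0.309], 'wrist_torque': [-0.021, 0.035, 0.006], 'opening': 0.403}
[ 0.61 -1.24 -0.28] [-0.04  -0.009 -0.007]
shift cm [-0.15  0.1   5.46] twist 0.002 t 22.85
```

View pics/z18.png

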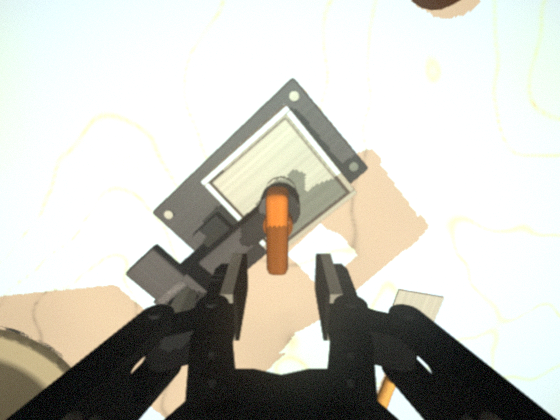

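Aligned. The handle is at column 277 and the fingers' middle at 282. I'll descend, grip and turn +0.5 rad.

>>> arm_command(
  plan=[
    {"translation": [-0.2,0.1,2.5],"twist": 0,"gripper": 0.4},
    {"translation": [-0.2,0.1,4.5],"twist": 0,"gripper": 0.4},
    {"translation": [-0.2,0.1,5.4],"twist": 0,"gripper": 0.4},
    {"translation": [-0.2,0.1,5.4],"twist": 0,"gripper": 0.3},
    {"translation": [-0.2,0.1,5.4],"twist": 0,"gripper": 0.25},
  ],
)

```text
clock: 23.32
eef_pos: [525.0, -56.8, 163.8]
tcp_rot: [-3.133, -0.02, -0.794]
contact_force: [0.3, -0.3, 0.9]
opening: 0.253
```

>>> arm_command(
  plan=[
    {"translation": [0,0,0],"twist": 0,"gripper": 0.1},
    {"translation": [0,0,0],"twist": 0,"gripper": 0.1},
    {"translation": [0,0,0],"twist": 0,"gripper": 0.1},
    {"translation": [0,0,0],"twist": 0,"gripper": 0.1},
    {"translation": [0,0,0],"twist": 0,"gripper": 0.1},
  ],
)

```text
clock: 23.73
eef_pos: [525.4, -56.8, 164.3]
tcp_rot: [-3.132, -0.021, -0.794]
contact_force: [-0.3, -0.5, 2.2]
opening: 0.155
```

>>> arm_command(
  plan=[
    {"translation": [0,0,0],"twist": 0.12,"gripper": 0.1},
    {"translation": [0,0,0.02],"twist": 0.24,"gripper": 0.1},
    {"translation": [0,0,0.03],"twist": 0.36,"gripper": 0.1},
    {"translation": [0,0,0.04],"twist": 0.48,"gripper": 0.1},
    {"translation": [0,0,0.04],"twist": 0.5,"gripper": 0.1},
  ],
)

```text
clock: 24.15
eef_pos: [525.1, -56.7, 164.1]
tcp_rot: [-3.124, -0.013, -1.3]
contact_force: [-1.9, 1.3, 0.6]
opening: 0.157
```

```bash
python3 -c "
from h import *
tf()"
```

```text
{'clock': 24.15, 'qpos': [-0.106, 0.271, 1.919, -0.007, 0.93, 1.197], 'eef_pos': [525.133, -56.673, 164.054], 'tcp_rot': [-3.124, -0.013, -1.3], 'contact_force': [-1.921, 1.306, 0.598], 'wrist_torque': [0.162, 0.207, 0.153], 'opening': 0.157}
[-1.76  1.49 -0.65] [-0.154 -0.214 -0.151]
```

>>> arm_command(
  plan=[
    {"translation": [0,0,0],"twist": 0,"gripper": 0.4},
    {"translation": [0,0,0],"twist": 0,"gripper": 0.4},
    {"translation": [0,0,0],"twist": 0,"gripper": 0.4},
    {"translation": [0,0,-3],"twist": 0,"gripper": 0.4},
    {"translation": [0,0,-5],"twist": 0,"gripper": 0.4},
  ],
)

```text
clock: 24.57
eef_pos: [523.9, -56.3, 214.8]
tcp_rot: [-3.125, -0.013, -1.298]
contact_force: [1.2, -0.6, 1.3]
opening: 0.396
```

```bash
python3 -c "
from h import *
go(625,-112,210,-0.054)"
```

```text
shift cm [ 8.08 -8.22  0.73] twist -1.244 t 24.5667
```

>>> arm_command(
  plan=[
    {"translation": [2,-2,0],"twist": -0.12,"gripper": 0.4},
    {"translation": [4,-4,0],"twist": -0.24,"gripper": 0.4},
    {"translation": [6,-6,0],"twist": -0.36,"gripper": 0.4},
    {"translation": [8,-8,0],"twist": -0.48,"gripper": 0.4},
    {"translation": [8,-8,0],"twist": -0.6,"gripper": 0.4},
  ],
)

```text
clock: 24.98
eef_pos: [626.9, -114.1, 217.6]
tcp_rot: [-3.134, -0.024, -0.69]
contact_force: [-1.4, 0.7, 0.4]
opening: 0.397
```

>>> arm_command(
  plan=[
    {"translation": [0,0,0],"twist": -0.12,"gripper": 0.4},
    {"translation": [0,0,0],"twist": -0.24,"gripper": 0.4},
    {"translation": [0,0,0],"twist": -0.36,"gripper": 0.4},
    {"translation": [0,0,0],"twist": -0.48,"gripper": 0.4},
    {"translation": [0,0,0],"twist": -0.6,"gripper": 0.4},
  ],
)

```text
clock: 25.4
eef_pos: [627.0, -114.2, 217.6]
tcp_rot: [3.134, -0.025, -0.082]
contact_force: [-0.3, 0.4, -0.0]
opening: 0.401
```

```bash
python3 -c "
from h import *
go(625,-112,154.4,-0.054)"
```

```text
shift cm [-0.38 -0.25  6.31] twist -0.028 t 25.4
```

>>> arm_command(
  plan=[
    {"translation": [-0.4,-0.2,2],"twist": -0.028,"gripper": 0.4},
    {"translation": [-0.4,-0.2,5],"twist": -0.028,"gripper": 0.4},
    {"translation": [-0.4,-0.2,6.3],"twist": -0.028,"gripper": 0.4},
    {"translation": [-0.4,-0.2,6.3],"twist": -0.028,"gripper": 0.4},
    {"translation": [-0.4,-0.2,6.3],"twist": -0.028,"gripper": 0.4},
  ],
)

```text
clock: 25.82
eef_pos: [624.5, -112.5, 154.2]
tcp_rot: [3.133, -0.023, -0.054]
contact_force: [-0.4, 1.0, 0.4]
opening: 0.397
```

```bash
python3 - <<'E'
from gap import *
tf()
ws=[grab_frame('wrist').astype(float) for _ in range(4)]
w=np.mean(ws,0).astype(np.uint8);cv2.imwrite('pics/w18.png',w);m=camera_model('wrist')
i=grab_frame('scene')
a=cv2.resize(cv2.convertScaleAbs(w[40:240,0:260],alpha=1.6),(520,400),interpolation=cv2.INTER_CUBIC)
b=cv2.resize(cv2.convertScaleAbs(i[140:230,255:335],alpha=1.8),(280,400),interpolation=cv2.INTER_CUBIC)
cv2.imwrite('pics/z19.png',np.hstack([a,b]))
run('pics/w18.png',m,[531.4,-54.4,-.088,85.5])
E
```

```text
{'clock': 25.817, 'qpos': [-0.178, 0.434, 1.698, -0.006, 0.986, -0.121], 'eef_pos': [624.547, -112.497, 154.202], 'tcp_rot': [3.133, -0.023, -0.054], 'contact_force': [-0.374, 1.041, 0.41], 'wrist_torque': [-0.003, -0.037, 0.009], 'opening': 0.397}
[-0.42 -1.02 -0.43] [-0.001  0.037 -0.009]
pics/w18.png {'L': (45.1, 42.55, 'gap', 2.55, 'dlid/dh', np.float64(0.64)), 'R': (45.65, 42.95, 'gap', 2.7, 'dlid/dh', np.float64(-0.23)), 'T': (45.55, 42.95, 'gap', 2.6, 'dlid/dh', np.float64(0.05)), 'B': (45.55, 42.65, 'gap', 2.9, 'dlid/dh', np.float64(0.36))}
h,bias [0.17 0.66]
h,bias [0.04 0.7 ]
```

View pics/z19.png

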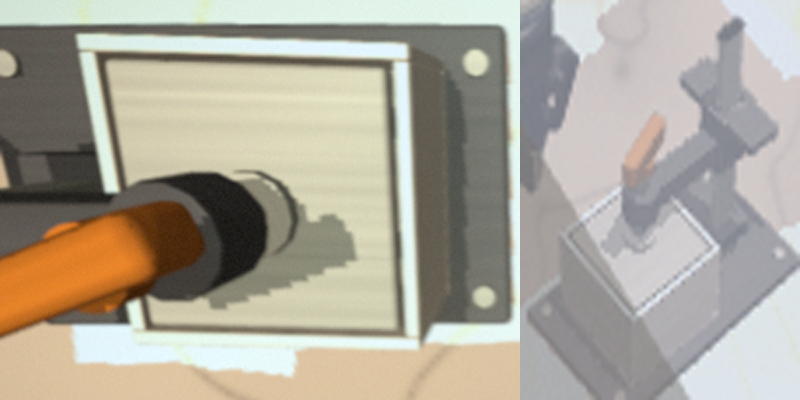

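```bash
python3 - <<'E'
from gap import *
import copy
m=camera_model('wrist');s=sense()
def TT(p,r):
    T=np.eye(4);T[:3,:3]=Ro.from_euler('xyz',r).as_matrix();T[:3,3]=p;return T
C=np.linalg.inv(TT(s['eef_pos'],s['tcp_rot']))@np.array(m['pose'])
def cam(p,r):
    k=copy.deepcopy(m);k['pose']=TT(p,r)@C;return k
q=[531.4,-54.4,-.088,85.5]
for f,p,r in(('w1',(419.614,-54.117,340.138),(3.141,.001,1.514)),('w8',(478.132,-53.133,271.151),(3.141,.001,1.516)),('w10',(530.391,-56.086,166.247),(3.14,.001,1.516)),('w12',(525.476,-57.636,163.797),(3.136,-.002,-.397)),('w14',(625.303,-112.038,154.247),(3.135,-.013,-.054))):
    k=cam(p,r)
    print(f,[np.round(proj(k,np.r_[np.array(q[:2])+Ro.from_euler('z',q[2]).as_matrix()[:2,:2]@np.array(c),z])[0],1).tolist() for c,z in (((-45,45),q[3]),((45,45),q[3]),((45,-45),q[3]),((-45,-45),q[3]))])
a=cv2.imread('pics/w10.png')[120:280,190:380]
cv2.imwrite('pics/z20.png',cv2.resize(cv2.convertScaleAbs(a,alpha=1.7),None,fx=4,fy=3.7,interpolation=cv2.INTER_CUBIC))
run('pics/w14.png',cam((625.303,-112.038,154.247),(3.135,-.013,-.054)),q)
E
```

```text
w1 [[319.9, 214.4], [315.4, 273.5], [252.3, 271.7], [252.4, 212.4]]
w8 [[325.5, 186.2], [319.4, 260.9], [241.8, 258.6], [241.3, 183.5]]
w10 [[348.6, 154.7], [337.1, 267.1], [224.0, 263.7], [220.9, 150.3]]
w12 [[205.8, 166.3], [329.2, 126.6], [359.3, 241.2], [248.6, 272.5]]
w14 [[50.1, 67.2], [196.7, 71.4], [203.1, 209.0], [75.0, 205.4]]
pics/w14.png {'L': (45.6, 43.45, 'gap', 2.15, 'dlid/dh', np.float64(0.65)), 'R': (45.15, 42.45, 'gap', 2.7, 'dlid/dh', np.float64(-0.24)), 'T': (45.55, 43.0, 'gap', 2.55, 'dlid/dh', np.float64(0.04)), 'B': (45.5, 42.85, 'gap', 2.65, 'dlid/dh', np.float64(0.36))}
h,bias [0.61 0.55]
h,bias [0.51 0.62]
```

View pics/z20.png

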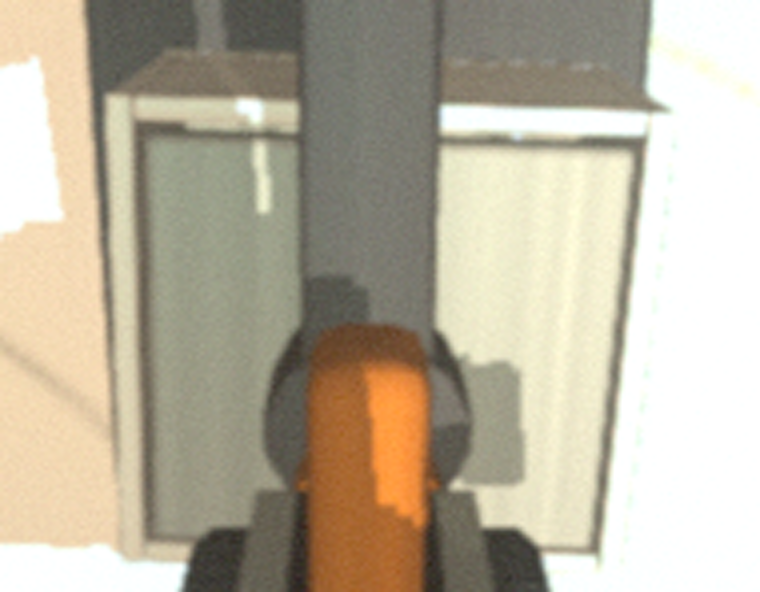

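>>> arm_command(
  plan=[
    {"translation": [0,0,-4],"twist": 0,"gripper": 0.4},
    {"translation": [0,0,-8],"twist": 0,"gripper": 0.4},
    {"translation": [0,0,-10],"twist": 0,"gripper": 0.4},
    {"translation": [0,0,-10],"twist": 0,"gripper": 0.4},
    {"translation": [0,0,-10],"twist": 0,"gripper": 0.4},
  ],
)

```text
clock: 26.48
eef_pos: [624.0, -111.8, 258.3]
tcp_rot: [3.133, -0.031, -0.054]
contact_force: [0.8, 0.2, -1.3]
opening: 0.399
```

```bash
python3 -c "
from h import *
tf();snap('top','t20');job.sign_off()"
```

```text
{'clock': 26.483, 'qpos': [-0.177, 0.327, 1.61, -0.006, 1.174, -0.121], 'eef_pos': [623.967, -111.823, 258.281], 'tcp_rot': [3.133, -0.031, -0.054], 'contact_force': [0.758, 0.241, -1.273], 'wrist_torque': [-0.028, 0.057, -0.015], 'opening': 0.399}
[ 0.7  -0.29  1.29] [-0.032 -0.055  0.013]
the job is handed in; nothing more can be done
```

View pics/t20.png

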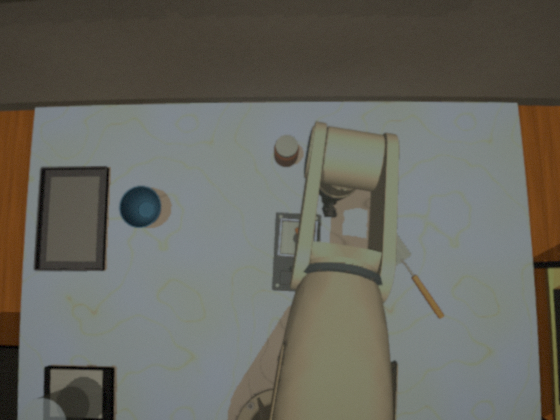

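I pressed the mould and handed the job in at 26.5 s, with the gripper open and clear of everything.

- **Jaw:** I straddled the bar and pushed the wings down. It slid at 6–8 N, the foot met the lid and the force dropped to about zero. It then bit, and I stopped at 16–18 N. The jaw stayed up and tilted when I let go.
- **Screw:** I turned the handle about 2.8 rad clockwise in three steps, letting go to look at the lid after each one.
- **Lid height:** camera estimates of how far the lid stood above the rim were about 0.6, then 0.4, then 0.1–0.2 mm. I estimate the uncertainty at about 0.5 mm. It was still moving down steadily, so it did not look to be on its stop.
- **Surroundings:** the final top picture shows the bowl and jar at their starting pixels. The arm hides part of the spatula and the clamp there, but what shows of the spatula has not moved. The mould still stood on the base plate in the last wrist and scene pictures.

**Checks that disagreed:**
- The top and wrist cameras differed by about 4 mm on where the clamp stood. I went by the wrist camera and touch.
- The gaps around the lid measured about 0.65 mm too wide on every side, so I treated that as a common error in the estimate.
- I fitted the mould turned about 0.03 rad relative to the clamp, but did not compare that with its starting angle.

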